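# Mark the cracked hat block and slide it into the reject bay

### The job

One of the three small wooden hat blocks has a black crack across its crown: take the blue-handled brush from its rest, dip its bristles well inside the red marking pot, lift them clear and gently dab the middle of the cracked block's crown with their tip. Then lay the brush back across both saddles of its rest the way it lay, and only then slide the cracked block along the bench (too wide to grip, never lifted or tipped) until all of it is inside the red-walled reject bay. Do not let the brush touch the two sound blocks; leave them, the pot and everything else standing where they are.

Things in the scene. Friction and masses are not known exactly. Their poses are not given: they have to be found in the camera images.
- brush: marking brush, 185 mm long, 60 g. Origin on its axis near the centre of mass; +x points to the bristle tip. Blue flat-sided handle x -80 to +50 mm, 14 mm wide (y), 16 mm high (z); brass ferrule x 50 to 72 mm, 17 x 19 mm; black tapered bristles (rigid, up to 19 mm thick) x 72 to 105 mm. Starts in its rest, tip end 20 degrees down.
- brush_tip (a point): end of the bristles on the brush axis, 105 mm from the brush origin
- brush_butt (a point): end of the handle on the brush axis, 80 mm behind the brush origin
- rest: dark wooden brush rest, fixed, origin under its middle; base 150 (x) x 70 (y) x 10 mm. Two U saddles (12 mm long, 26 mm wide inside, cheeks 20 mm high), centred at x -56 and +34 mm, carry the brush with its axis 92 mm high at the -x saddle, 60 mm at the +x one, 72 mm above the origin, 20 degrees down to +x, tip at +x; 78 mm of handle between them is free to grip from above.
- rest_tip (a point): point on the rest's frame where the bristle tip lies when the brush is laid properly
- rest_butt (a point): point on the rest's frame where the handle's end lies when the brush is laid properly
- pot: red open marking pot, loose, 400 g, empty to look at, round, rim diameter 72 mm, 58 mm tall, wall 4 mm, tapering slightly to the foot. Origin at the centre of its underside.
- pot_rim (a point): centre of the red pot's mouth, at rim height (58 mm)
- cracked: the cracked hat block: pale wood, round, 96 mm diameter, 50 mm tall with domed crown, jagged black crack line across the crown; loose, about 0.26 kg. Origin at the centre of its underside. The side wall is upright up to 26 mm, above that it curves in.
- cracked_crown (a point): top middle of the cracked block, 50 mm above its underside
- sound_a: sound hat block, same shape as the cracked one, no crack. Origin at the centre of its underside.
- sound_b: second sound hat block, likewise
- bay: reject bay on the bench, fixed: grey floor patch flush with the bench inside a U of red walls 25 mm high, 12 mm thick. Inside 140 mm deep (its x) and 136 mm wide (its y). Origin on the bench at the centre of the inside; the open mouth is at x = -70 mm (no sill), the back wall at x = +70 mm.
- cup: white open cup beside the pot, rim diameter 72 mm, 70 mm tall; bystander, not the pot. Origin at the centre of its underside.
- spool: wooden thread spool standing, 44 mm diameter, 50 mm tall; bystander. Origin under its centre.
- tape: yellow tape-measure puck, 56 mm diameter, 18 mm tall; bystander. Origin under its centre.
- bottle: amber bottle, 56 mm diameter, 140 mm tall; bystander. Origin under its centre.
- tin: steel tin, 72 mm diameter, 70 mm tall; bystander. Origin under its centre.
- jar: clear jar, 60 mm diameter, 70 mm tall; bystander. Origin under its centre.
Not all that is in view belongs to the job. Leave any green or pink look-alike of the cracked alone. Of the things that look like the pot, the larger one is meant.

How it is judged:
By the outcome, as a careful person would: the job done as asked, in the order asked, and still so for the second after the job is handed in, with the robot touching nothing.
It also fails if it takes over 72 s, if anything falls off the work surface, if the arm or the gripper's body presses on something with over 40 N, if the wrist force passes 120 N, or if a joint passes its speed limit or range.

### The arm

A 7-joint arm with a two-finger parallel gripper is mounted at the origin on the work surface. World frame = base frame: x ahead of the robot, y to its left, z up, the work surface at z = 0. Lengths are in m, angles in rad, forces in N, time in s.
With the tool pointing down it reaches from about 0.4 to 0.85 m from the base axis. Payload 10.4 kg.
Tool frame: the origin (TCP) lies at the very end of the fingers, on their centre line; the grasp point (between the pads) lies 19 mm behind it; z points along the fingers, y is the direction in which the jaws open and shut (so a half turn about z gives the same grasp; the last joint's range is limited). The gripper opens to 85 mm and grips with 20 to 120 N. Pads are 22 mm wide; open, the fingers measure 114 mm over their backs; the gripper's body (76 mm by 85 mm) begins 54 mm behind the grasp point. The pads swing forward as they close: fully open they stand 13 mm farther back than shut.
Start: joints at [1.253, 0.332, -0.065, 1.46, 0.022, 1.35, -0.088], TCP at [0.182, -0.598, 0.192] pointing down, gripper open.
Joint ranges: [-2.6, 2.6], [-0.5, 2.12], [-1.47, 1.34], [0.16, 2.42], [-1.27, 4.41], [0.06, 2.06], [-2.6, 2.6]. Speed limits (rad/s): [2.22, 2.22, 2.79, 2.79, 3.14, 3.14, 3.14].

### API

Orientations are given as a unit quaternion [x, y, z, w].
In Python, from workcell import get_obs, camera, camera_info, hand_in gives the robot as it stands.
- The arm moves only by the tool move_arm, never from a script. Its argument "moves" is a list of rows, each a list of 3 entries, a list of its own where there are three numbers: the shift along the tool's x, y, z in units of 25 mm (1.0 is 25 mm), then the turn, a rotation vector about the tool's x, y, z in degrees, then the opening, from 0 (shut) to 1 (fully open). A call has 1 to 5 rows; each row shifts and turns the commanded pose from where the row before left it, along the tool's axes as they then stand; what a row does not reach is not made up. A row lasts 1/8 s, in which the tool goes at most 62.5 mm and 10.7 degrees, less where a joint would pass 70% of its speed; a pose out of reach is approached as far as the arm can. A call is refused whole if a number of a shift passes 1 or a number of a turn 10.7, either way. A call with a gripper value outside its range is refused whole. The fingers move at their own pace and stop on an object; "squeeze" is the grip in N (left out, the last holds). Time passes only in rows, so rows that do not move let the fingers close. It gives the time, the measured TCP pose, the force and the opening at its end, in the units of the state.
- get_obs(): the state, without advancing time (a new reading comes with each control period).
- camera(name): name is "scene" or "top" or "wrist"; returns the picture (480x640x3 uint8, red, green, blue); there is no depth.
- camera_info(name): a dict with "fx", "fy", "cx", "cy" (pixels), "origin" and "rotation" of the camera in the world. Camera axes: x right, y down, z forward; pixel columns grow to the right and rows downward; lengths in m; the calibration is good to about 2 mm. A picture is of the moment at which its call begins: read the wrist's pose just before it. camera_info takes no time and is no camera call; for the wrist camera it gives the pose at the moment of the call.
- hand_in(): hands the job in, once; it reports no verdict.
The state is a dict: "clock": time; "joint_pos": joint angles; "joint_velocities": joint speeds; "tau": joint torques, N m; "position": TCP position; "ee_rot": TCP orientation; "ft_force": force on the tool from outside, world axes, zero at the start; "torque": the same for the moment, N m; "grip_width": opening from 0.0 (shut) to 1.0 (fully open).
Only numpy, scipy, OpenCV 4.12 (cv2) and the standard library are available. Lean on these libraries where they do the work, as an engineer would, in place of code of your own. Each camera call takes 0.05 s, during which the arm holds its last target. There are 200 camera calls.

## Working session

There is one attempt and no reset: what is moved stays moved. The work goes in short steps, Python scripts to look and compute and a tool call to move; the robot and the scene stay as the last step left them, time stands still between calls to the robot, and variables do not carry over. Pictures are saved under pics/ and viewed, about 8 in all and at most 12, crops included, and the job is handed in when it is done.

Besides the shell and the picture viewer there is one more tool, called after ">>>" as name(argument=value, ...), one argument or row to a line, values as JSON. move_arm: Moves the arm, as the interface text tells. Its arguments: {"type":"object","properties":{"moves":{"type":"array","items":{"type":"array"}},"squeeze":{"type":"number"}},"required":["moves"]}

```bash
mkdir -p pics; ls
python3 - <<'E'
from workcell import *
import cv2,numpy as np
o=get_obs();print({k:np.round(v,3).tolist() for k,v in o.items()})
for n in("scene","top"):
    cv2.imwrite(f"pics/{n}0.png",camera(n)[:,:,::-1]); i=camera_info(n);print(n,{k:np.round(v,3).tolist() for k,v in i.items()})
i=camera_info("wrist");print({k:np.round(v,3).tolist() for k,v in i.items()})
E
```

```text
pics
{'clock': 0.0, 'joint_pos': [1.253, 0.333, -0.065, 1.461, 0.022, 1.35, -0.088], 'joint_velocities': [0.001, -0.0, -0.0, 0.0, -0.001, -0.0, -0.0], 'tau': [-0.001, -62.544, 0.049, -39.16, 0.016, 0.01, -0.0], 'position': [0.181, -0.598, 0.191], 'ee_rot': [0.989, 0.147, -0.0, -0.001], 'ft_force': [-0.247, 0.663, 0.427], 'torque': [0.005, -0.019, 0.018], 'grip_width': 1.002}
scene {'fx': 551.4, 'fy': 551.4, 'cx': 320.085, 'cy': 235.104, 'origin': [1.16, -0.759, 0.811], 'rotation': [0.848, 0.298, -0.141, -0.414]}
top {'fx': 502.122, 'fy': 502.122, 'cx': 323.354, 'cy': 233.09, 'origin': [0.501, -0.029, 1.32], 'rotation': [-0.702, 0.711, -0.02, 0.032]}
{'fx': 423.027, 'fy': 423.027, 'cx': 318.517, 'cy': 236.855, 'origin': [0.261, -0.574, 0.373], 'rotation': [0.793, -0.587, -0.098, 0.131]}
```

View pics/top0.png

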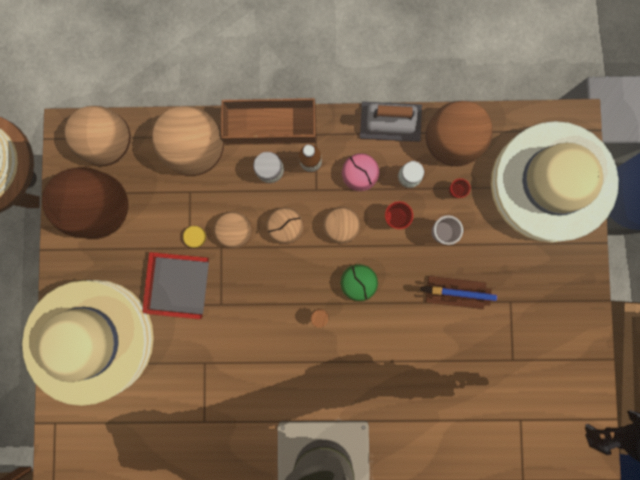

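View pics/scene0.png

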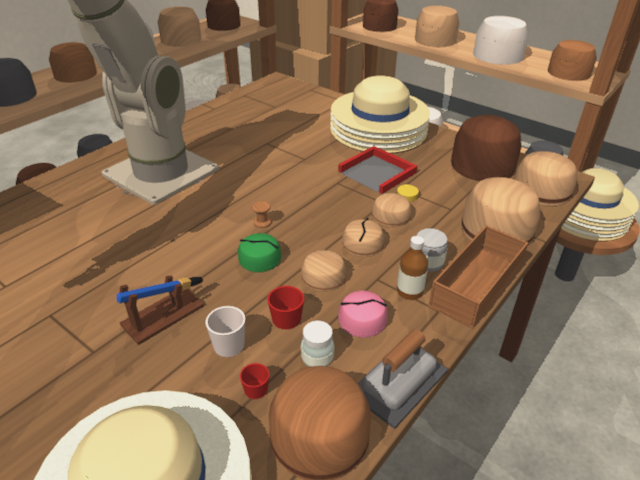

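The top view shows the cracked block at about (285,225), the sound blocks at (233,229) and (342,225), and the pot at (399,215). The brush runs from (422,289) to (495,298), with the tip to the left (+y). The bay is at (178,286) with its mouth facing right (−y). The scene view agrees.

```bash
cat > h.py <<'E'
from workcell import *
import cv2,numpy as np
from scipy.spatial.transform import Rotation as R
def world(name,uv,z,i=None):
    i=i or camera_info(name); r=R.from_quat(i["rotation"])
    d=r.apply([(uv[0]-i["cx"])/i["fx"],(uv[1]-i["cy"])/i["fy"],1]); o=np.array(i["origin"])
    return o+d*(z-o[2])/d[2]
def proj(name,p,i=None):
    i=i or camera_info(name); c=R.from_quat(i["rotation"]).inv().apply(np.array(p)-i["origin"])
    return np.array([i["cx"]+i["fx"]*c[...,0]/c[...,2],i["cy"]+i["fy"]*c[...,1]/c[...,2]]).T
E
python3 - <<'E'
from h import *
im=cv2.imread("pics/top0.png")
a=cv2.resize(im[195:325,130:330],None,fx=4,fy=4,interpolation=cv2.INTER_CUBIC)
b=cv2.resize(im[195:325,330:510],None,fx=4,fy=4,interpolation=cv2.INTER_CUBIC)
cv2.imwrite("pics/cA.png",a);cv2.imwrite("pics/cB.png",b)
E
```

```text
(no output)
```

View pics/cA.png

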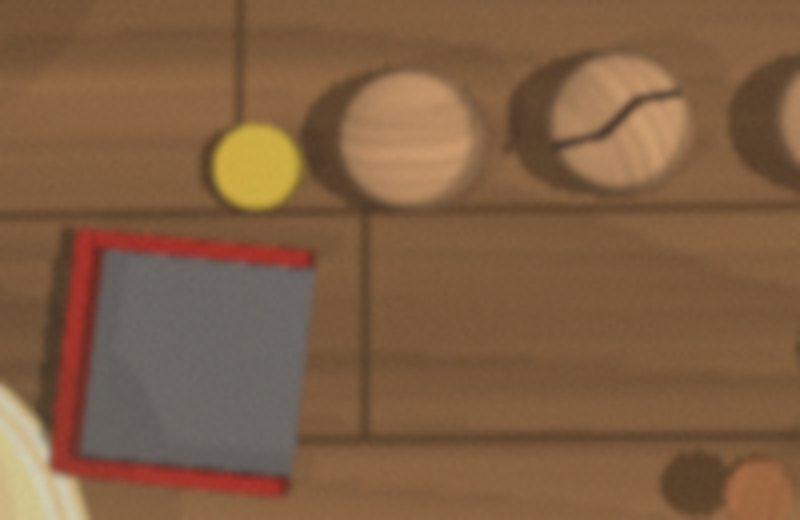

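View pics/cB.png

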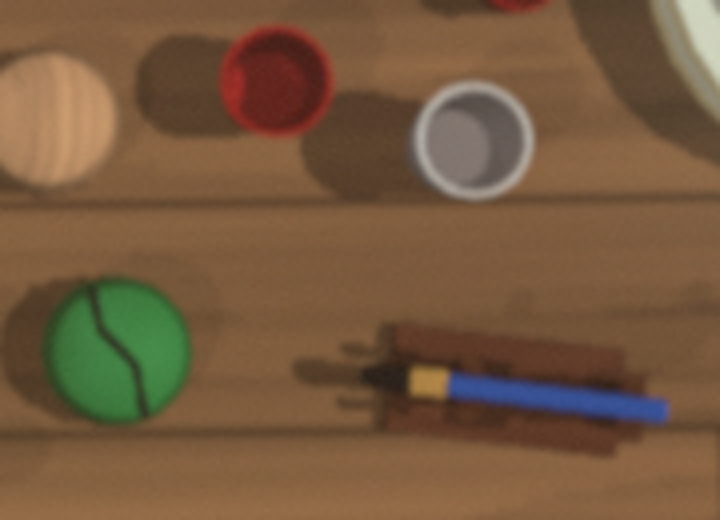

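Run:
```python
from h import *
A=lambda u,v:(130+u/4-.375,195+v/4-.375)
B=lambda u,v:(330+u/4-.375,195+v/4-.375)
P={}
def s(n,uv,z):P[n]=world("top",uv,z);print(n,np.round(P[n],4))
s("cracked",A(620,121),.03);s("soundA",A(407,138),.03);s("soundB",B(50,119),.03)
s("tape",A(256,167),.018)
for n,p in dict(bl=(313,260),tl=(77,231),bb=(54,470),br=(286,494)).items(): s("bay "+n,A(*p),.025)
for n,p in dict(itl=(104,250),ibl=(79,458),imt=(315,268),imb=(292,478)).items(): s("bayin "+n,A(*p),.0)
s("pot",B(276,81),.058);s("cup",B(473,140),.07);s("green",B(118,351),.03);s("spool",A(760,490),.05)
s("tip",B(362,376),.036);s("butt",B(667,411),.0994)
d=P["tip"]-P["butt"];print(d,np.linalg.norm(d),np.linalg.norm(d[:2]),.185*np.cos(.349),np.degrees(np.arctan2(d[1],d[0])))
```

```text
cracked [0.618  0.0933 0.03  ]
soundA [0.6088 0.2313 0.03  ]
soundB [ 0.6173 -0.0551  0.03  ]
tape [0.5921 0.3326 0.018 ]
bay bl [0.5308 0.2931 0.025 ]
bay tl [0.5515 0.447  0.025 ]
bay bb [0.3979 0.4597 0.025 ]
bay br [0.3812 0.3098 0.025 ]
bayin itl [0.5397 0.438  0.    ]
bayin ibl [0.4036 0.4528 0.    ]
bayin imt [0.5261 0.298  0.    ]
bayin imb [0.3892 0.3124 0.    ]
pot [ 0.6369 -0.1971  0.058 ]
cup [ 0.5971 -0.3168  0.07  ]
green [ 0.468  -0.0963  0.03  ]
spool [0.383 0.005 0.05 ]
tip [ 0.4507 -0.2502  0.036 ]
butt [ 0.4303 -0.4211  0.0994]
[ 0.02040117  0.17088887 -0.0634    ] 0.18340876268974934 0.17210233650762793 0.17384730106860297 83.19209577646946
```

>>> move_arm(
  moves=[
    [[0,0,0],[0,0,-9.5],1],
    [[0,0,0],[0,0,-9.5],1],
    [[0,0,0],[0,0,-9.5],1],
    [[0,0,0],[0,0,-9.5],1],
    [[0,0,0],[0,0,-9.5],1],
  ],
)

```text
clock: 0.72
position: [0.1815, -0.5978, 0.1914]
ee_rot: [0.845, 0.535, 0.0, -0.0]
ft_force: [0.6, 1.2, -0.1]
grip_width: 0.994
```

>>> move_arm(
  moves=[
    [[0,0,0],[0,0,-9.5],1],
    [[0,0,0],[0,0,-9.5],1],
    [[0.98,0.83,0],[0,0,0],1],
    [[0.98,0.83,0],[0,0,0],1],
    [[0.98,0.83,0],[0,0,0],1],
  ],
)

```text
clock: 1.35
position: [0.2524, -0.5313, 0.1915]
ee_rot: [0.747, 0.665, 0.0, -0.0]
ft_force: [0.2, -0.1, 0.3]
grip_width: 1.0
```

>>> move_arm(
  moves=[
    [[0.98,0.83,0],[0,0,0],1],
    [[0.98,0.83,0],[0,0,0],1],
    [[0.98,0.83,0],[0,0,0],1],
    [[0.98,0.83,0],[0,0,0],0.6],
    [[0.98,0.83,0],[0,0,0],0.6],
  ],
)

```text
clock: 1.98
position: [0.3696, -0.4215, 0.1916]
ee_rot: [0.747, 0.665, -0.0, -0.0]
ft_force: [0.4, 0.6, -0.5]
grip_width: 0.609
```

>>> move_arm(
  moves=[
    [[0.6,0.6,0],[0,0,0],0.6],
    [[0,0,0],[0,0,0],0.6],
  ],
)

```text
clock: 2.22
position: [0.3868, -0.4079, 0.1916]
ee_rot: [0.746, 0.666, 0.0, -0.0]
ft_force: [-0.1, -0.1, -0.3]
grip_width: 0.601
```

```bash
cat >> h.py <<'E'
def plan(pos,rot):
    """from current pose: shift in tool axes (units) and turn in deg to reach pose"""
    o=get_obs();q=R.from_quat(o["ee_rot"])
    print("pos",np.round(o["position"],4),"f",np.round(o["ft_force"],1),"g",round(o["grip_width"],3),"t",o["clock"],"q",np.round(o["joint_pos"],2))
    print("axes\n",np.round(q.as_matrix(),3))
    print("shift",np.round(q.inv().apply(np.array(pos)-o["position"])/.025,2),"turn",np.round(np.degrees((q.inv()*rot).as_rotvec()),1))
def tool(yaw,t=0):
    "tool x along yaw(deg), tipped down by t deg"
    return R.from_euler('z',yaw,degrees=True)*R.from_matrix(np.diag([1,-1,-1]))*R.from_euler('y',-t,degrees=True)
E
python3 - <<'E'
from h import *
plan([.438,-.358,.1],tool(83.2))
i=camera_info("wrist");im=camera("wrist");cv2.imwrite("pics/w1.png",im[:,:,::-1]);
import json;json.dump({k:np.array(v).tolist() for k,v in i.items()},open("w1.json","w"))
E
```

```text
pos [ 0.3868 -0.4079  0.1916] f [-0.1 -0.1 -0.3] g 0.601 t 2.225 q [ 1.07  0.22 -0.39  1.61  0.09  1.32  0.55]
axes
 [[ 0.112  0.994  0.   ]
 [ 0.994 -0.112  0.001]
 [ 0.001 -0.    -1.   ]]
shift [2.21 1.81 3.67] turn [-0.  -0.   0.4]
```

View pics/w1.png

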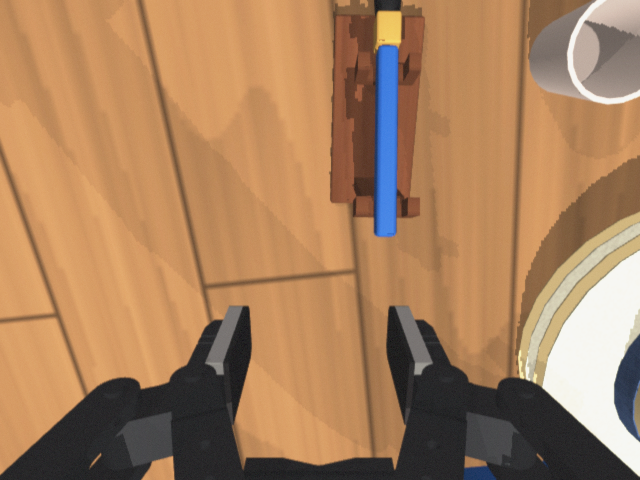

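The wrist view shows the brush in its rest, with the butt at (385,236) and the handle/ferrule joint at (388,46). It lies nearly parallel to the tool x axis.

Run:
```python
from h import *
import json
i=json.load(open("w1.json"))
b=world("wrist",(385.5,235),.105,i);f=world("wrist",(388,46),.063,i)
d=f-b;print(b,f,np.degrees(np.arctan2(d[1],d[0])),np.linalg.norm(d))
yaw=np.degrees(np.arctan2(d[1],d[0]))
g=b+d*(69/130);g[2]=.0757-.019+.001;print(g,np.hypot(d[0],d[1]),.13*np.cos(.349));plan(g,tool(yaw))
```

```text
[ 0.43073976 -0.42045108  0.105     ] [ 0.44597717 -0.30130945  0.063     ] 82.71182235266593 0.12724349571279056
[ 0.43882731 -0.35721436  0.0577    ] 0.12011206101474967 0.12216296831847777
pos [ 0.3856 -0.4091  0.1916] f [-0.9  0.1  0.1] g 0.602 t 2.275 q [ 1.07  0.22 -0.39  1.61  0.09  1.32  0.55]
axes
 [[ 0.114  0.993 -0.   ]
 [ 0.993 -0.114  0.   ]
 [ 0.    -0.    -1.   ]]
shift [2.31 1.88 5.36] turn [-0.  -0.   0.7]
```

>>> move_arm(
  moves=[
    [[0.8,0.63,0],[0,0,0.3],0.6],
    [[0.8,0.63,0],[0,0,0.3],0.6],
    [[0.71,0.62,0],[0,0,0],0.5],
    [[0,0,0.9],[0,0,0],0.5],
    [[0,0,0.9],[0,0,0],0.5],
  ],
)

```text
clock: 2.9
position: [0.4383, -0.3589, 0.1463]
ee_rot: [0.751, 0.661, -0.0, 0.0]
ft_force: [0.8, -0.1, -1.6]
grip_width: 0.497
```

>>> move_arm(
  moves=[
    [[0,0,0.9],[0,0,0],0.5],
    [[0,0,0.9],[0,0,0],0.5],
    [[0,0,0.9],[0,0,0],0.5],
    [[0,0,0.8],[0,0,0],0.5],
    [[0,0,0],[0,0,0],0.5],
  ],
)

```text
clock: 3.52
position: [0.4372, -0.3581, 0.0579]
ee_rot: [0.751, 0.661, -0.001, -0.002]
ft_force: [-0.2, -0.3, 0.7]
grip_width: 0.499
```

Run:
```python
from h import *
plan([.43883,-.35721,.0577],tool(82.9))
im=camera("wrist");cv2.imwrite("pics/w2.png",im[:,:,::-1])
```

```text
pos [ 0.4372 -0.3581  0.0579] f [-0.2 -0.3  0.7] g 0.499 t 3.525 q [ 0.96  0.35 -0.42  1.76  0.16  1.07  0.36]
axes
 [[ 0.127  0.992 -0.003]
 [ 0.992 -0.127  0.002]
 [ 0.001 -0.003 -1.   ]]
shift [0.05 0.06 0.01] turn [-0.2 -0.1 -0.2]
```

View pics/w2.png

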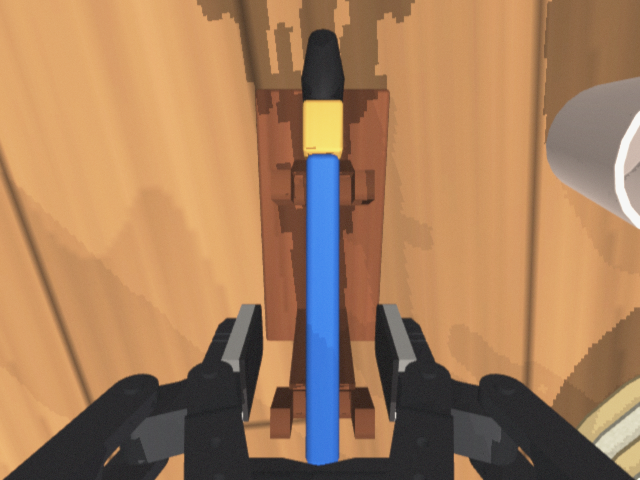

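The brush is centred between the pads, its axis at u≈322 against a mid-pad u≈318, and the pads are between the saddles. I'll close the gripper now.

>>> move_arm(
  moves=[
    [[0,0.04,0],[0,0,0],0.3],
    [[0,0,0],[0,0,0],0.1],
    [[0,0,0],[0,0,0],0],
    [[0,0,0],[0,0,0],0],
    [[0,0,0],[0,0,0],0],
  ],
  squeeze=40,
)

```text
clock: 4.2
position: [0.4403, -0.3578, 0.0595]
ee_rot: [0.75, 0.661, -0.0, 0.0]
ft_force: [1.0, 0.3, 0.7]
grip_width: -0.002
```

>>> move_arm(
  moves=[
    [[0,0,-0.2],[0,0,0],0],
    [[0,0,-0.5],[0,0,0],0],
    [[0,0,-1],[0,0,0],0],
    [[0,0,-1],[0,0,0],0],
    [[0,0,-1],[0,0,0],0],
  ],
)

```text
clock: 4.82
position: [0.4405, -0.3577, 0.1538]
ee_rot: [0.75, 0.661, 0.0, 0.001]
ft_force: [-0.3, -1.0, 0.0]
grip_width: 0.001
```

>>> move_arm(
  moves=[
    [[0,0,-1],[0,0,0],0],
    [[0,0,-1],[0,0,0],0],
    [[0,0,-1],[0,0,0],0],
    [[0,0,-1],[0,0,0],0],
    [[0,0,0],[0,0,0],0],
  ],
)

```text
clock: 5.45
position: [0.4412, -0.3582, 0.2548]
ee_rot: [0.75, 0.661, 0.0, 0.002]
ft_force: [-1.3, 0.4, 0.4]
grip_width: 0.003
```

>>> move_arm(
  moves=[
    [[0,0,0],[0,-8,0],0],
    [[0,0,0],[0,-8,0],0],
    [[0,0,0],[0,-8,0],0],
    [[0,0,0],[0,-8,0],0],
    [[0,0,0],[0,0,0],0],
  ],
)

```text
clock: 6.08
position: [0.4409, -0.3548, 0.2507]
ee_rot: [0.719, 0.638, -0.207, 0.182]
ft_force: [0.7, -0.0, 0.3]
grip_width: 0.006
```

Run:
```python
from h import *
plan([.6369,-.1971,.22],tool(83,32))
```

```text
pos [ 0.4409 -0.3548  0.2507] f [ 0.7 -0.   0.3] g 0.006 t 6.075 q [ 0.75  0.07 -0.54  1.78  0.62  1.3  -0.08]
axes
 [[ 0.1    0.993 -0.065]
 [ 0.842 -0.12  -0.526]
 [-0.53  -0.002 -0.848]]
shift [ 6.75  7.03 -2.79] turn [-0.   0.   0.2]
```

Grip width reads 0, which points to a missed grasp. I'll look.

Run:
```python
from h import *
s=camera("scene")[:,:,::-1];w=camera("wrist")[:,:,::-1]
cv2.imwrite("pics/c3.png",np.hstack([cv2.resize(s[160:400,40:360],(400,300)),cv2.resize(w,(400,300))]))
```

```text
(no output)
```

View pics/c3.png

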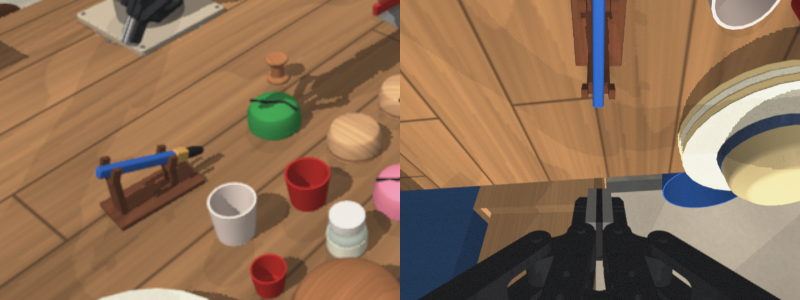

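Run:
```python
from h import *
o=get_obs();p=o["position"];q=R.from_quat(o["ee_rot"]);print(p)
ims=[]
for n in("top","scene","wrist"):
    im=camera(n)[:,:,::-1].copy()
    for k,c in((0,(0,0,255)),(-.1,(0,255,255))):
        u=proj(n,p+q.apply([0,0,k]));print(n,k,u); cv2.circle(im,tuple(int(x) for x in np.clip(u,0,900)),6,c,2)
    ims.append(im)
i=camera_info("wrist");print("cam in tool",q.inv().apply(i["origin"]-np.array(p)),(q.inv()*R.from_quat(i["rotation"])).as_matrix().round(3))
for n in("top","scene"):print(proj(n,[.1815,-.5978,.19]))
a=np.hstack([cv2.resize(ims[1],(400,300)),cv2.resize(ims[2],(400,300))])
b=np.hstack([cv2.resize(ims[0],(400,300)),ims[0][180:480,240:640]])
cv2.imwrite("pics/c4.png",np.vstack([a,b]))
```

```text
[ 0.44003591 -0.35770689  0.2517333 ]
top 0 [489.48244546 297.00142477]
top -0.1 [475.78229671 296.18877795]
scene 0 [134.48025805 216.4403275 ]
scene -0.1 [152.92816346 162.47205093]
wrist 0 [318.56325163 276.17443937]
wrist -0.1 [318.48577866 443.97257483]
cam in tool [ 0.08177075  0.00023835 -0.18178206] [[-0.003 -0.946 -0.324]
 [ 1.    -0.002 -0.001]
 [ 0.    -0.324  0.946]]
[595.74601752 413.78678548]
[-65.17618558 252.90652127]
```

View pics/c4.png

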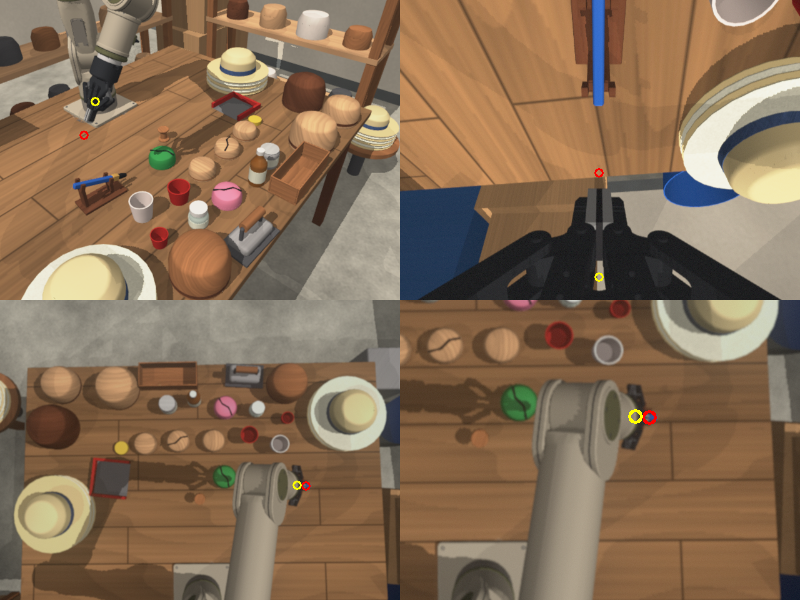

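The brush is untouched. The visible finger ends stop short of the reported TCP (red) along the tool axis, so I'll measure that offset numerically.

Run:
```python
from h import *
o=get_obs();p=np.array(o["position"]);q=R.from_quat(o["ee_rot"])
for n in("wrist","scene","top"):
    im=cv2.cvtColor(camera(n),cv2.COLOR_RGB2GRAY)
    print(n)
    for lat in(-.008,.008):
        print([(k,int(im[min(479,int(v)),min(639,int(u))])) for k in range(10,-60,-3) for u,v in [proj(n,p+q.apply([0,lat,k/1000]))]])
```

```text
wrist
[(10, 146), (7, 147), (4, 146), (1, 145), (-2, 150), (-5, 146), (-8, 111), (-11, 104), (-14, 102), (-17, 106), (-20, 106), (-23, 105), (-26, 102), (-29, 103), (-32, 105), (-35, 61), (-38, 30), (-41, 34), (-44, 35), (-47, 32), (-50, 34), (-53, 30), (-56, 30), (-59, 26)]
[(10, 108), (7, 103), (4, 98), (1, 106), (-2, 98), (-5, 110), (-8, 112), (-11, 109), (-14, 86), (-17, 83), (-20, 79), (-23, 80), (-26, 84), (-29, 111), (-32, 156), (-35, 86), (-38, 62), (-41, 42), (-44, 50), (-47, 65), (-50, 48), (-53, 59), (-56, 44), (-59, 54)]
scene
[(10, 98), (7, 91), (4, 130), (1, 133), (-2, 134), (-5, 137), (-8, 136), (-11, 131), (-14, 129), (-17, 129), (-20, 128), (-23, 127), (-26, 125), (-29, 122), (-32, 116), (-35, 126), (-38, 108), (-41, 145), (-44, 104), (-47, 146), (-50, 126), (-53, 145), (-56, 126), (-59, 92)]
[(10, 125), (7, 124), (4, 125), (1, 126), (-2, 126), (-5, 107), (-8, 92), (-11, 124), (-14, 133), (-17, 133), (-20, 135), (-23, 135), (-26, 129), (-29, 129), (-32, 128), (-35, 130), (-38, 142), (-41, 103), (-44, 67), (-47, 27), (-50, 31), (-53, 30), (-56, 33), (-59, 32)]
top
[(10, 71), (7, 72), (4, 72), (1, 85), (-2, 85), (-5, 85), (-8, 105), (-11, 105), (-14, 113), (-17, 113), (-20, 113), (-23, 110), (-26, 110), (-29, 110), (-32, 89), (-35, 89), (-38, 63), (-41, 63), (-44, 63), (-47, 50), (-50, 50), (-53, 45), (-56, 45), (-59, 47)]
[(10, 81), (7, 81), (4, 69), (1, 69), (-2, 69), (-5, 65), (-8, 65), (-11, 65), (-14, 68), (-17, 68), (-20, 66), (-23, 66), (-26, 66), (-29, 60), (-32, 60), (-35, 47), (-38, 47), (-41, 47), (-44, 47), (-47, 47), (-50, 48), (-53, 48), (-56, 48), (-59, 48)]
```

Run:
```python
from h import *
o=get_obs();p=np.array(o["position"]);q=R.from_quat(o["ee_rot"])
out=[]
for n,s in(("wrist",3),("scene",6)):
    im=camera(n)[:,:,::-1]
    c=proj(n,p+q.apply([0,0,-.03]));w,h=400/s,600/s
    x0,y0=int(c[0]-w/2),int(min(c[1]-h/2,480-h))
    cr=cv2.resize(im[y0:y0+int(h),x0:x0+int(w)],(400,600),interpolation=cv2.INTER_CUBIC)
    for k in range(0,-61,-10):
        a,b=[(proj(n,p+q.apply([0,l,k/1000]))-[x0,y0])*s for l in(.02,.03)]
        cv2.line(cr,tuple(a.astype(int).tolist()),tuple(b.astype(int).tolist()),(0,0,255) if k%20==0 else (0,255,255),2)
    a=(proj(n,p)-[x0,y0])*s; cv2.circle(cr,tuple(a.astype(int).tolist()),4,(0,255,0),-1)
    out.append(cr)
cv2.imwrite("pics/c5.png",np.hstack(out))
```

```text
(no output)
```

View pics/c5.png

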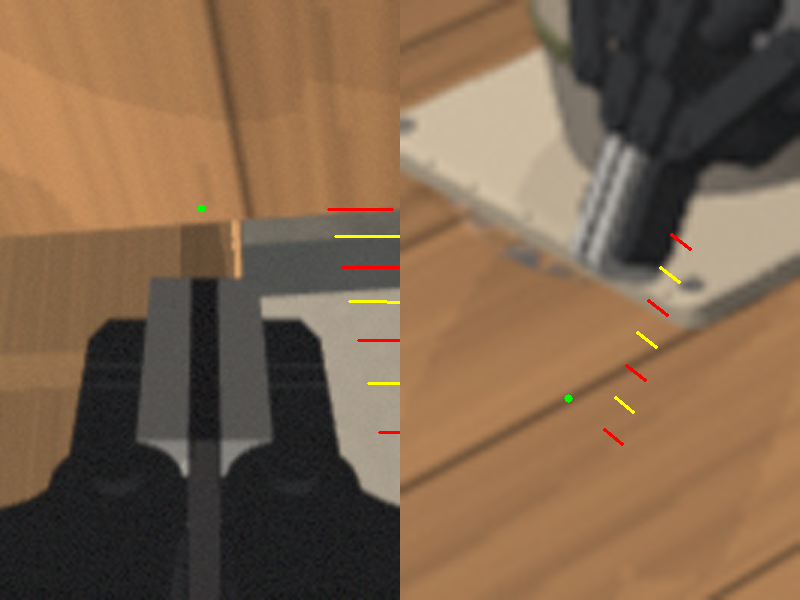

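The left panel (wrist) and right panel (scene) agree: after correcting for pad thickness, the real finger ends lie about 43 mm behind the reported TCP, with no sideways offset. I'll apply a 43 mm correction and retry the grasp.

>>> move_arm(
  moves=[
    [[0,0,0],[0,8,0],0.5],
    [[0,0,0],[0,8,0],0.5],
    [[0,0,0],[0,8,0],0.5],
    [[0,0,0],[0,8,0],0.5],
    [[0,0,0],[0,0,0],0.5],
  ],
)

```text
clock: 7.2
position: [0.4386, -0.361, 0.2513]
ee_rot: [0.752, 0.659, 0.0, -0.001]
ft_force: [-0.3, -0.9, 0.6]
grip_width: 0.498
```

Run:
```python
from h import *
plan([.4388,-.3572,.016],tool(82.9))
```

```text
pos [ 0.4386 -0.361   0.2513] f [-0.3 -0.9  0.6] g 0.498 t 7.2 q [ 0.96  0.21 -0.41  1.5   0.08  1.45  0.41]
axes
 [[ 0.131  0.991 -0.   ]
 [ 0.991 -0.131  0.002]
 [ 0.001 -0.001 -1.   ]]
shift [ 0.14 -0.01  9.41] turn [-0.  -0.1 -0.5]
```

>>> move_arm(
  moves=[
    [[0.14,0,1],[0,0,-0.4],0.5],
    [[0,0,1],[0,0,0],0.5],
    [[0,0,1],[0,0,0],0.5],
    [[0,0,1],[0,0,0],0.5],
    [[0,0,1],[0,0,0],0.5],
  ],
)

```text
clock: 7.82
position: [0.4411, -0.3535, 0.1263]
ee_rot: [0.747, 0.665, -0.0, 0.001]
ft_force: [0.7, 0.7, 0.5]
grip_width: 0.497
```

>>> move_arm(
  moves=[
    [[0,0,1],[0,0,0],0.5],
    [[0,0,1],[0,0,0],0.5],
    [[0,0,0.8],[0,0,0],0.5],
    [[0,0,0.8],[0,0,0],0.5],
    [[0,0,0.8],[0,0,0],0.5],
  ],
)

```text
clock: 8.45
position: [0.4412, -0.3535, 0.0164]
ee_rot: [0.747, 0.665, -0.0, 0.001]
ft_force: [-0.8, -0.5, 0.0]
grip_width: 0.494
```

Run:
```python
from h import *
plan([.4388,-.3572,.016],tool(82.9))
cv2.imwrite("pics/w6.png",camera("wrist")[:,:,::-1])
```

```text
pos [ 0.4412 -0.3535  0.0164] f [-0.8 -0.5  0. ] g 0.494 t 8.45 q [ 0.93  0.4  -0.4   1.79  0.18  0.99  0.34]
axes
 [[ 0.117  0.993  0.   ]
 [ 0.993 -0.117 -0.001]
 [-0.001  0.    -1.   ]]
shift [-0.16 -0.08  0.02] turn [0.  0.1 0.4]
```

View pics/w6.png

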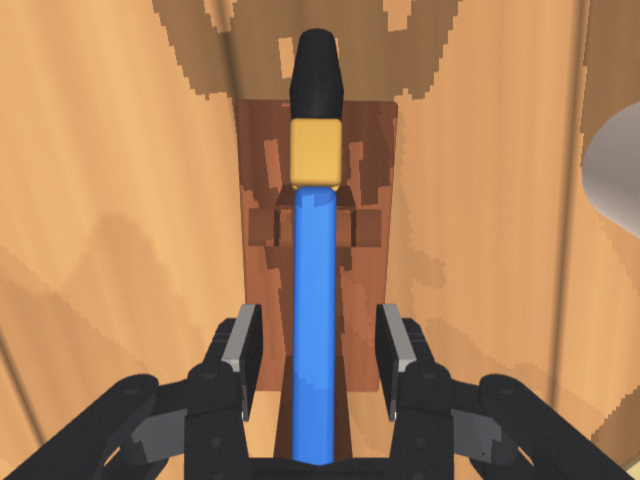

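The brush sits between the pads (axis u≈314, pad mid ≈318), now at pad depth. Closing.

>>> move_arm(
  moves=[
    [[-0.1,-0.06,0],[0,0,0],0.4],
    [[0,0,0],[0,0,0],0.1],
    [[0,0,0],[0,0,0],0],
    [[0,0,0],[0,0,0],0],
    [[0,0,0],[0,0,0],0],
  ],
  squeeze=45,
)

```text
clock: 9.12
position: [0.4396, -0.357, 0.0181]
ee_rot: [0.748, 0.664, 0.0, 0.001]
ft_force: [-0.8, 0.4, 7.8]
grip_width: 0.159
```

Run:
```python
from h import *
plan([.4388,-.3572,.016],tool(82.9))
```

```text
pos [ 0.4396 -0.357   0.0181] f [-0.8  0.4  7.8] g 0.159 t 9.125 q [ 0.94  0.4  -0.4   1.79  0.18  0.99  0.35]
axes
 [[ 0.119  0.993  0.001]
 [ 0.993 -0.119 -0.001]
 [-0.001  0.001 -1.   ]]
shift [-0.01 -0.03  0.08] turn [0.1 0.1 0.3]
```

>>> move_arm(
  moves=[
    [[0,0,-0.2],[0,0,0],0],
    [[0,0,-0.5],[0,0,0],0],
    [[0,0,-1],[0,0,0],0],
    [[0,0,-1],[0,0,0],0],
    [[0,0,-1],[0,0,0],0],
  ],
)

```text
clock: 9.75
position: [0.439, -0.3565, 0.1111]
ee_rot: [0.748, 0.664, 0.0, 0.0]
ft_force: [-0.6, -0.4, -0.3]
grip_width: 0.155
```

>>> move_arm(
  moves=[
    [[0,0,-1],[0,0,0],0],
    [[0,0,-1],[0,0,0],0],
    [[0,0,-1],[0,0,0],0],
    [[0,0,-1],[0,0,0],0],
    [[0,0,-1],[0,0,0],0],
  ],
)

```text
clock: 10.38
position: [0.4389, -0.3563, 0.2361]
ee_rot: [0.748, 0.664, 0.0, 0.0]
ft_force: [0.1, 0.1, -1.0]
grip_width: 0.153
```

>>> move_arm(
  moves=[
    [[0,0,0],[0,-8,0],0],
    [[0,0,0],[0,-8,0],0],
    [[0,0,0],[0,-8,0],0],
    [[0,0,0],[0,-8,0],0],
    [[0,0,0],[0,0,0],0],
  ],
)

```text
clock: 11.0
position: [0.4398, -0.3537, 0.2343]
ee_rot: [0.717, 0.64, -0.206, 0.183]
ft_force: [-0.1, 0.3, -1.0]
grip_width: 0.155
```

Run:
```python
from h import *
plan([.44,-.357,.23],tool(82.9,32))
w=camera("wrist")[:,:,::-1]; cv2.imwrite("pics/w7.png",w); cv2.imwrite("pics/s7.png",camera("scene")[:,:,::-1])
```

```text
pos [ 0.4398 -0.3537  0.2343] f [-0.1  0.3 -1. ] g 0.155 t 11.0 q [ 0.73  0.07 -0.52  1.81  0.62  1.27 -0.1 ]
axes
 [[ 0.096  0.994 -0.061]
 [ 0.842 -0.113 -0.527]
 [-0.531 -0.001 -0.848]]
shift [-0.02  0.02  0.21] turn [0.3 0.1 0.5]
```

```bash
cat >> h.py <<'E'
TIP=np.array([.1068,0,-.0191])
def tipplan(tip,yaw,t):
    r=tool(yaw,t); plan(np.array(tip)-r.apply(TIP),r)
    o=get_obs(); print("tip now",np.round(np.array(o["position"])+R.from_quat(o["ee_rot"]).apply(TIP),4))
E
python3 - <<'E'
from h import *
o=get_obs();p=np.array(o["position"]);q=R.from_quat(o["ee_rot"])
for n,f in(("wrist","w7"),("scene","s7")):
    print(n,"tip pred",proj(n,p+q.apply(TIP)),"ferrule mid",proj(n,p+q.apply(TIP-.044*np.array([.94,0,.342]))))
    im=cv2.imread(f"pics/{f}.png");u,v=proj(n,p+q.apply(TIP)).astype(int)
    g=im.max(2)
    if n=="wrist":
        for r in range(0,140,8): 
            c=np.where(g[r,250:390]<60)[0]; print(r,(c.min()+250,c.max()+250,len(c)) if len(c) else None,end=" ")
        for r in range(0,260,10):
            c=im[r,318];print(r,c.tolist(),end=" ")
    c=im[v-25:v+35,u-30:u+30]; 
    m=(c.max(2)<60); ys,xs=np.where(m); print("\ndark",len(ys),(xs.min()+u-30,xs.max()+u-30,ys.min()+v-25,ys.max()+v-25) if len(ys) else "")
    if n=="scene": cv2.imwrite("pics/s7c.png",cv2.resize(im[v-70:v+50,u-80:u+80],None,fx=4,fy=4))
tipplan([.6369,-.1971,.11],82.9,32)
E
```

```text
wrist tip pred [318.2743237   19.25127834] ferrule mid [318.2514622  145.81783972]
0 None 8 None 16 None 24 (np.int64(303), np.int64(334), 32) 32 (np.int64(301), np.int64(337), 37) 40 (np.int64(299), np.int64(339), 41) 48 (np.int64(298), np.int64(340), 43) 56 (np.int64(297), np.int64(341), 45) 64 (np.int64(295), np.int64(343), 49) 72 (np.int64(294), np.int64(344), 51) 80 (np.int64(293), np.int64(345), 53) 88 (np.int64(293), np.int64(345), 53) 96 (np.int64(294), np.int64(344), 51) 104 (np.int64(295), np.int64(343), 49) 112 None 120 None 128 None 136 None 0 [41, 53, 81] 10 [39, 54, 87] 20 [32, 30, 28] 30 [30, 31, 32] 40 [33, 34, 35] 50 [36, 35, 36] 60 [30, 27, 28] 70 [31, 32, 33] 80 [38, 36, 41] 90 [37, 38, 38] 100 [38, 36, 40] 110 [70, 139, 184] 120 [73, 143, 188] 130 [72, 145, 191] 140 [73, 146, 193] 150 [75, 148, 194] 160 [72, 148, 194] 170 [66, 127, 168] 180 [156, 87, 48] 190 [164, 92, 50] 200 [167, 92, 51] 210 [167, 93, 54] 220 [166, 94, 51] 230 [166, 94, 51] 240 [163, 90, 49] 250 [168, 95, 55] 
dark 0 
scene tip pred [188.86365355 218.43526869] ferrule mid [173.5819418  209.20679679]

dark 75 (np.int64(179), np.int64(189), np.int64(210), np.int64(220))
pos [ 0.4389 -0.3565  0.235 ] f [ 0.3 -0.1 -0.5] g 0.158 t 11.1 q [ 0.73  0.07 -0.52  1.81  0.62  1.27 -0.09]
axes
 [[ 0.101  0.993 -0.063]
 [ 0.843 -0.119 -0.525]
 [-0.529  0.    -0.849]]
shift [4.54 7.09 1.16] turn [ 0.2 -0.1  0.2]
tip now [ 0.4509 -0.2565  0.1947]
```

>>> move_arm(
  moves=[
    [[0.61,0.89,0.12],[0,0,0],0],
    [[0.61,0.89,0.12],[0,0,0],0],
    [[0.61,0.89,0.12],[0,0,0],0],
    [[0.61,0.89,0.12],[0,0,0],0],
    [[0.61,0.89,0.12],[0,0,0],0],
  ],
)

```text
clock: 11.72
position: [0.5563, -0.3151, 0.1814]
ee_rot: [0.72, 0.637, -0.206, 0.182]
ft_force: [0.1, -0.0, -0.5]
grip_width: 0.158
```

>>> move_arm(
  moves=[
    [[0.61,0.89,0.12],[0,0,0],0],
    [[0.61,0.89,0.12],[0,0,0],0],
    [[0.61,0.89,0.12],[0,0,0],0],
    [[0,0,0],[0,0,0],0],
    [[0,0,0],[0,0,0],0],
  ],
)

```text
clock: 12.35
position: [0.6258, -0.2892, 0.1499]
ee_rot: [0.72, 0.637, -0.206, 0.183]
ft_force: [-0.9, -0.5, -0.3]
grip_width: 0.153
```

Run:
```python
from h import *
tipplan([.6383,-.1862,.026],82.9,32)
i=camera_info("wrist");print(proj("wrist",np.array([.6369,-.1971,.058])))
w=camera("wrist")[:,:,::-1]; cv2.imwrite("pics/w8.png",w)
o=get_obs();print(np.array(o["position"])+R.from_quat(o["ee_rot"]).apply(TIP))
m=(w[:,:,2]>90)&(w[:,:,1]<45)&(w[:,:,0]<45); n,l,st,c=cv2.connectedComponentsWithStats(m.astype(np.uint8))
for k in range(1,n):
    if st[k,4]>400: print(st[k],c[k])
```

```text
pos [ 0.6258 -0.2892  0.1499] f [-0.9 -0.5 -0.3] g 0.153 t 12.35 q [ 0.46  0.53 -0.54  1.47  0.83  1.4  -0.38]
axes
 [[ 0.103  0.993 -0.064]
 [ 0.842 -0.121 -0.526]
 [-0.53  -0.    -0.848]]
shift [ 1.87 -0.01  2.77] turn [ 0.1 -0.   0.1]
tip now [ 0.638  -0.1892  0.1095]
[318.14087285 -15.06237625]
[ 0.63789666 -0.18923368  0.10971181]
[ 244    0  154   63 5091] [320.70870163  20.43174229]
[ 405  145   67   79 3358] [434.21471114 183.87969029]
```

>>> move_arm(
  moves=[
    [[0.47,0.01,0.69],[0,0,0],0],
    [[0.47,0.01,0.69],[0,0,0],0],
    [[0.47,0.01,0.69],[0,0,0],0],
    [[0.46,0.01,0.69],[0,0,0],0],
    [[0,0,0],[0,0,0],0],
  ],
)

```text
clock: 13.02
position: [0.6266, -0.2843, 0.0635]
ee_rot: [0.718, 0.639, -0.207, 0.182]
ft_force: [-0.4, -0.3, -1.1]
grip_width: 0.154
```

Run:
```python
from h import *
tipplan([.6383,-.1862,.026],82.9,32)
s=camera("scene")[:,:,::-1];t=camera("top")[:,:,::-1]
cv2.imwrite("pics/dip.png",np.hstack([cv2.resize(s[215:365,220:370],(400,400),interpolation=cv2.INTER_CUBIC),cv2.resize(t[155:275,340:460],(400,400),interpolation=cv2.INTER_CUBIC)]))
```

```text
pos [ 0.6266 -0.2843  0.0635] f [-0.4 -0.3 -1.1] g 0.154 t 13.025 q [ 0.44  0.61 -0.52  1.54  0.89  1.3  -0.49]
axes
 [[ 0.098  0.993 -0.066]
 [ 0.843 -0.118 -0.526]
 [-0.53  -0.004 -0.848]]
shift [-0.12 -0.02 -0.06] turn [-0.  -0.   0.4]
tip now [ 0.6383 -0.1843  0.0232]
```

View pics/dip.png

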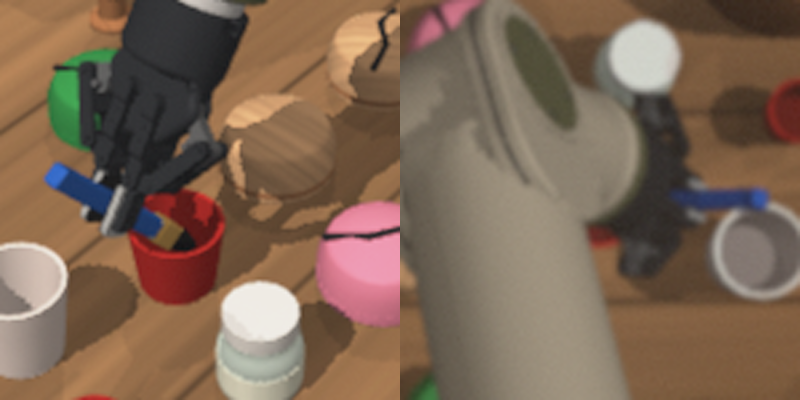

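The bristles are fully inside the pot with part of the ferrule below the rim, and no contact force shows. Lifting clear and moving toward the crown.

>>> move_arm(
  moves=[
    [[-0.53,0,-0.85],[0,0,0],0],
    [[-0.53,0,-0.85],[0,0,0],0],
    [[-0.53,0,-0.85],[0,0,0],0],
    [[-0.53,0,-0.85],[0,0,0],0],
    [[-0.53,0,-0.85],[0,0,0],0],
  ],
)

```text
clock: 13.75
position: [0.6279, -0.2845, 0.1935]
ee_rot: [0.719, 0.638, -0.206, 0.183]
ft_force: [0.9, 0.2, -0.5]
grip_width: 0.159
```

Run:
```python
from h import *
print(world("top",(309,150),.14),world("top",(268,166),.07))
tipplan([.618,.0933,.14],82.9,32)
```

```text
[0.78658188 0.02360919 0.14      ] [0.76417905 0.13070108 0.07      ]
pos [ 0.6279 -0.2845  0.1935] f [ 0.9  0.2 -0.5] g 0.159 t 13.75 q [ 0.46  0.49 -0.55  1.42  0.81  1.46 -0.34]
axes
 [[ 0.101  0.993 -0.062]
 [ 0.842 -0.119 -0.526]
 [-0.53   0.001 -0.848]]
shift [ 9.55 -2.2  -5.35] turn [0.2 0.  0.2]
tip now [ 0.6398 -0.1845  0.1531]
```

>>> move_arm(
  moves=[
    [[0.95,-0.22,-0.53],[0,0,0],0],
    [[0.95,-0.22,-0.53],[0,0,0],0],
    [[0.95,-0.22,-0.53],[0,0,0],0],
    [[0.95,-0.22,-0.53],[0,0,0],0],
    [[0.95,-0.22,-0.53],[0,0,0],0],
  ],
)

```text
clock: 14.38
position: [0.6166, -0.1455, 0.1855]
ee_rot: [0.719, 0.638, -0.206, 0.183]
ft_force: [0.4, 0.2, -1.1]
grip_width: 0.154
```

>>> move_arm(
  moves=[
    [[0.95,-0.22,-0.53],[0,0,0],0],
    [[0.95,-0.22,-0.53],[0,0,0],0],
    [[0.95,-0.22,-0.53],[0,0,0],0],
    [[0.95,-0.22,-0.53],[0,0,0],0],
    [[0.95,-0.22,-0.53],[0,0,0],0],
  ],
)

```text
clock: 15.0
position: [0.6054, -0.0074, 0.1787]
ee_rot: [0.719, 0.638, -0.206, 0.183]
ft_force: [0.4, -0.6, -0.5]
grip_width: 0.159
```

>>> move_arm(
  moves=[
    [[0,0,0],[0,0,0],0],
    [[0,0,0],[0,0,0],0],
  ],
)

```text
clock: 15.25
position: [0.6056, -0.009, 0.1784]
ee_rot: [0.719, 0.638, -0.206, 0.183]
ft_force: [-0.2, -0.3, -0.5]
grip_width: 0.154
```

Run:
```python
from h import *
tipplan([.618,.0933,.06],82.9,32)
i=camera_info("wrist");w=camera("wrist")[:,:,::-1]; cv2.imwrite("pics/w9.png",w)
print("crown pred",proj("wrist",np.array([.618,.0933,.05]),i),"tip",proj("wrist",np.array(get_obs()["position"])+R.from_quat(get_obs()["ee_rot"]).apply(TIP),i))
# scene0: centroid of block pixels near predicted
im=cv2.imread("pics/scene0.png");print("scene crown",proj("scene",np.array([.618,.0933,.05])))
ring=np.array([[.618+.048*np.cos(a),.0933+.048*np.sin(a),z] for z in(0,.026) for a in np.linspace(0,6.28,73)])
for n in("scene","top"):
    im=cv2.imread(f"pics/{n}0.png");pr=proj(n,ring);x,y=pr.min(0).astype(int)-15;X,Y=pr.max(0).astype(int)+15
    h=cv2.convexHull(pr.astype(np.float32)).reshape(-1,2)
    s=400/max(X-x,Y-y);cr=cv2.resize(im[y:Y,x:X],(400,400),interpolation=cv2.INTER_CUBIC)
    f=np.array([400/(X-x),400/(Y-y)]);cv2.polylines(cr,[((h-[x,y])*f).astype(np.int32)],True,(255,0,0),1)
    c=((proj(n,np.array([.618,.0933,.05]))-[x,y])*f).astype(int).tolist();cv2.circle(cr,c,4,(0,0,255),-1)
    cv2.imwrite(f"pics/ov_{n}.png",cr)
a=np.hstack([cv2.imread("pics/ov_scene.png"),cv2.imread("pics/ov_top.png")]);cv2.imwrite("pics/ov.png",a)
```

```text
pos [ 0.6056 -0.009   0.1784] f [-0.2 -0.3 -0.5] g 0.154 t 15.25 q [ 0.11  0.53 -0.66  1.43  0.75  1.67 -0.74]
axes
 [[ 0.101  0.993 -0.063]
 [ 0.842 -0.119 -0.527]
 [-0.53   0.    -0.848]]
shift [ 1.73 -0.02  2.6 ] turn [0.2 0.  0.2]
tip now [0.6176 0.091  0.138 ]
crown pred [318.48998739 -69.78049686] tip [318.6132201   20.61113185]
scene crown [364.19735211 226.43297205]
```

View pics/ov.png

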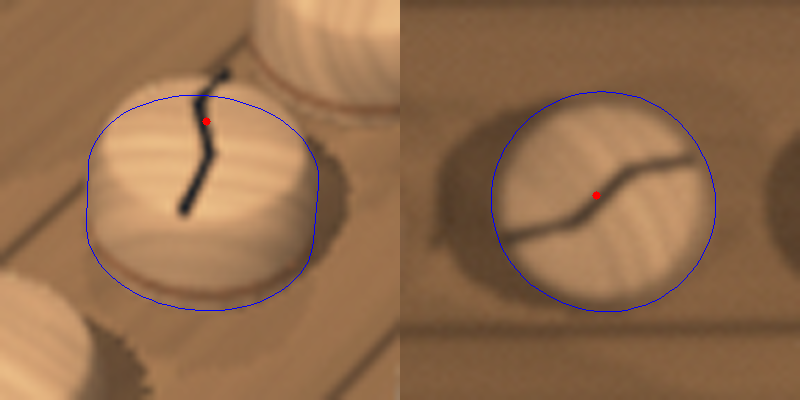

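The overlay shows the block centre agrees with the estimate to about 3 mm; I'll aim 2 mm further in +y.

>>> move_arm(
  moves=[
    [[0.45,-0.02,0.64],[0,0,0],0],
    [[0.45,-0.02,0.64],[0,0,0],0],
    [[0.45,0,0.64],[0,0,0],0],
    [[0.44,0,0.64],[0,0,0],0],
    [[0,0,0],[0,0,0],0],
  ],
)

```text
clock: 15.92
position: [0.6039, -0.0044, 0.0978]
ee_rot: [0.718, 0.638, -0.207, 0.182]
ft_force: [-0.4, -0.2, -0.8]
grip_width: 0.155
```

Run:
```python
from h import *
tipplan([.617,.0953,.05],82.9,32)
```

```text
pos [ 0.6039 -0.0044  0.0978] f [-0.4 -0.2 -0.8] g 0.155 t 15.925 q [ 0.09  0.61 -0.65  1.5   0.79  1.56 -0.83]
axes
 [[ 0.099  0.993 -0.065]
 [ 0.842 -0.118 -0.527]
 [-0.531 -0.003 -0.847]]
shift [0.15 0.03 0.25] turn [0.  0.1 0.4]
tip now [0.6157 0.0956 0.0573]
```

>>> move_arm(
  moves=[
    [[0.06,0.03,0.09],[0,0,0],0],
    [[0,0,0],[0,0,0],0],
  ],
)

```text
clock: 16.18
position: [0.606, -0.0041, 0.0977]
ee_rot: [0.719, 0.638, -0.206, 0.183]
ft_force: [0.1, 0.7, -0.5]
grip_width: 0.15
```

>>> move_arm(
  moves=[
    [[0.03,0,0.05],[0,0,0],0],
    [[0,0,0],[0,0,0],0],
  ],
)

```text
clock: 16.42
position: [0.6057, -0.0042, 0.0959]
ee_rot: [0.719, 0.638, -0.206, 0.183]
ft_force: [0.3, 0.3, -0.5]
grip_width: 0.156
```

>>> move_arm(
  moves=[
    [[0.03,0,0.05],[0,0,0],0],
    [[0,0,0],[0,0,0],0],
  ],
)

```text
clock: 16.68
position: [0.6056, -0.0042, 0.0941]
ee_rot: [0.719, 0.638, -0.206, 0.183]
ft_force: [-0.3, 0.3, -0.6]
grip_width: 0.148
```

>>> move_arm(
  moves=[
    [[0.03,0,0.05],[0,0,0],0],
    [[0,0,0],[0,0,0],0],
  ],
)

```text
clock: 16.92
position: [0.6057, -0.0044, 0.0929]
ee_rot: [0.719, 0.638, -0.206, 0.183]
ft_force: [0.3, -0.3, 0.2]
grip_width: 0.156
```

>>> move_arm(
  moves=[
    [[0.03,0,0.05],[0,0,0],0],
    [[0,0,0],[0,0,0],0],
  ],
)

```text
clock: 17.18
position: [0.6059, -0.0048, 0.0923]
ee_rot: [0.719, 0.638, -0.206, 0.184]
ft_force: [-1.5, -2.9, 7.3]
grip_width: 0.152
```

Contact at 7 N with the tip at about (0.618, 0.095, 0.052), which is the crown's middle. Lifting off.

>>> move_arm(
  moves=[
    [[-0.25,0,-0.42],[0,0,0],0],
    [[-0.53,0,-0.85],[0,0,0],0],
    [[-0.53,0,-0.85],[0,0,0],0],
    [[-0.53,0,-0.85],[0,0,0],0],
    [[-0.53,0,-0.85],[0,0,0],0],
  ],
)

```text
clock: 17.8
position: [0.6058, -0.0038, 0.2059]
ee_rot: [0.719, 0.638, -0.206, 0.183]
ft_force: [-0.0, 0.2, -0.6]
grip_width: 0.152
```

Run:
```python
from h import *
w=camera("wrist")[:,:,::-1]
for r in range(0,60,5):
    c=np.where(w.max(2)[r,250:390]<60)[0]; print(r,(c.min()+250,c.max()+250) if len(c) else None,end=" ")
plan([.4394,-.3567,.225],tool(83.1,32))
```

```text
0 None 5 None 10 None 15 None 20 (np.int64(308), np.int64(330)) 25 (np.int64(304), np.int64(335)) 30 (np.int64(302), np.int64(336)) 35 (np.int64(301), np.int64(337)) 40 (np.int64(300), np.int64(338)) 45 (np.int64(299), np.int64(339)) 50 (np.int64(298), np.int64(340)) 55 (np.int64(297), np.int64(341)) pos [ 0.6068 -0.0034  0.2093] f [-0.  -0.1  2.7] g 0.157 t 17.85 q [ 0.1   0.51 -0.67  1.39  0.74  1.71 -0.71]
axes
 [[ 0.103  0.993 -0.059]
 [ 0.842 -0.119 -0.525]
 [-0.529  0.005 -0.849]]
shift [-12.93  -4.97   7.28] turn [ 0.3 -0.1 -0.1]
```

>>> move_arm(
  moves=[
    [[-0.92,-0.35,0.52],[0,0,0],0],
    [[-0.92,-0.35,0.52],[0,0,0],0],
    [[-0.92,-0.35,0.52],[0,0,0],0],
    [[-0.92,-0.35,0.52],[0,0,0],0],
    [[-0.92,-0.35,0.52],[0,0,0],0],
  ],
)

```text
clock: 18.48
position: [0.5462, -0.1305, 0.2101]
ee_rot: [0.719, 0.638, -0.206, 0.183]
ft_force: [1.6, -0.3, -0.3]
grip_width: 0.155
```

>>> move_arm(
  moves=[
    [[-0.92,-0.35,0.52],[0,0,0],0],
    [[-0.92,-0.35,0.52],[0,0,0],0],
    [[-0.92,-0.35,0.52],[0,0,0],0],
    [[-0.92,-0.35,0.52],[0,0,0],0],
    [[-0.92,-0.35,0.52],[0,0,0],0],
  ],
)

```text
clock: 19.1
position: [0.4871, -0.2563, 0.216]
ee_rot: [0.719, 0.638, -0.206, 0.183]
ft_force: [0.0, -0.4, -0.9]
grip_width: 0.155
```

>>> move_arm(
  moves=[
    [[-0.92,-0.35,0.52],[0,0,0],0],
    [[-0.92,-0.35,0.52],[0,0,0],0],
    [[-0.92,-0.35,0.52],[0,0,0],0],
    [[-0.92,-0.35,0.52],[0,0,0],0],
    [[0,0,0],[0,0,0],0],
  ],
)

```text
clock: 19.73
position: [0.4386, -0.3582, 0.2208]
ee_rot: [0.72, 0.637, -0.207, 0.183]
ft_force: [-0.2, 0.6, -1.8]
grip_width: 0.156
```

>>> move_arm(
  moves=[
    [[0,0,0],[0,8,0],0],
    [[0,0,0],[0,8,0],0],
    [[0,0,0],[0,8,0],0],
    [[0,0,0],[0,8,0],0],
    [[0,0,0],[0,0,0],0],
  ],
)

```text
clock: 20.35
position: [0.4393, -0.3586, 0.2199]
ee_rot: [0.749, 0.662, 0.0, -0.001]
ft_force: [0.1, 1.0, -1.7]
grip_width: 0.157
```

Run:
```python
from h import *
for _ in range(3): plan([.4394,-.3567,.12],tool(83.1)); camera("top")
```

```text
pos [ 0.4393 -0.3586  0.2199] f [ 0.1  1.  -1.7] g 0.157 t 20.35 q [ 0.93  0.22 -0.38  1.56  0.08  1.38  0.42]
axes
 [[ 0.123  0.992 -0.   ]
 [ 0.992 -0.123  0.002]
 [ 0.002 -0.001 -1.   ]]
shift [ 0.07 -0.    3.99] turn [-0.  -0.1 -0.2]
pos [ 0.4401 -0.3569  0.2198] f [-0.6  0.4 -1. ] g 0.154 t 20.4 q [ 0.92  0.21 -0.38  1.56  0.08  1.38  0.42]
axes
 [[ 0.12   0.993 -0.   ]
 [ 0.993 -0.12   0.   ]
 [ 0.    -0.001 -1.   ]]
shift [ 0.   -0.03  3.99] turn [-0. -0.  0.]
pos [ 0.4407 -0.3557  0.22  ] f [-0.8  0.3 -0.6] g 0.148 t 20.45 q [ 0.92  0.21 -0.38  1.56  0.08  1.38  0.42]
axes
 [[ 0.118  0.993 -0.   ]
 [ 0.993 -0.118 -0.   ]
 [-0.    -0.    -1.   ]]
shift [-0.05 -0.04  4.  ] turn [-0.   0.   0.1]
```

>>> move_arm(
  moves=[
    [[0,-0.02,1],[0,0,0],0],
    [[0,0,1],[0,0,0],0],
    [[0,0,1],[0,0,0],0],
    [[0,0,1],[0,0,0],0],
    [[0,0,1],[0,0,0],0],
  ],
)

```text
clock: 21.12
position: [0.4406, -0.3546, 0.0947]
ee_rot: [0.747, 0.665, -0.0, 0.001]
ft_force: [0.1, -0.0, -1.6]
grip_width: 0.159
```

>>> move_arm(
  moves=[
    [[0,0,1],[0,0,0],0],
    [[0,0,0.8],[0,0,0],0],
    [[0,0,0.6],[0,0,0],0],
    [[0,0,0.4],[0,0,0],0],
    [[0,0,0.15],[0,0,0],0],
  ],
)

```text
clock: 21.75
position: [0.4399, -0.356, 0.0211]
ee_rot: [0.748, 0.664, -0.0, 0.0]
ft_force: [-0.1, -0.4, -1.3]
grip_width: 0.158
```

>>> move_arm(
  moves=[
    [[0,0,0.06],[0,0,0],0],
    [[0,0,0],[0,0,0],0],
  ],
)

```text
clock: 22.0
position: [0.44, -0.3564, 0.0202]
ee_rot: [0.748, 0.664, 0.0, 0.0]
ft_force: [0.5, -0.5, -1.0]
grip_width: 0.151
```

Run:
```python
from h import *
plan([.4394,-.3567,.0175],tool(83.1))
```

```text
pos [ 0.44   -0.3564  0.0202] f [ 0.5 -0.5 -1. ] g 0.151 t 22.0 q [ 0.9   0.39 -0.36  1.79  0.16  0.99  0.36]
axes
 [[ 0.119  0.993  0.001]
 [ 0.993 -0.119 -0.001]
 [-0.001  0.001 -1.   ]]
shift [-0.01 -0.02  0.11] turn [0.  0.  0.1]
```

>>> move_arm(
  moves=[
    [[0,0,0.06],[0,0,0],0],
    [[0,0,0],[0,0,0],0],
  ],
)

```text
clock: 22.25
position: [0.4397, -0.3563, 0.0183]
ee_rot: [0.748, 0.664, -0.0, 0.0]
ft_force: [-1.2, 0.1, 0.3]
grip_width: 0.155
```

>>> move_arm(
  moves=[
    [[0,0,0.05],[0,0,0],0],
    [[0,0,0],[0,0,0],0],
  ],
)

```text
clock: 22.5
position: [0.4398, -0.3564, 0.0179]
ee_rot: [0.748, 0.664, -0.0, 0.0]
ft_force: [-4.2, 1.9, 7.9]
grip_width: 0.156
```

Seated, with 8 N on the saddles. I'll release gradually, retreat upward and compare the images.

>>> move_arm(
  moves=[
    [[0,0,-0.03],[0,0,0],0.2],
    [[0,0,0],[0,0,0],0.3],
    [[0,0,0],[0,0,0],0.5],
    [[0,0,0],[0,0,0],0.5],
    [[0,0,-0.6],[0,0,0],0.5],
  ],
)

```text
clock: 23.12
position: [0.439, -0.3557, 0.0323]
ee_rot: [0.748, 0.664, -0.0, -0.001]
ft_force: [-0.6, -1.1, 0.4]
grip_width: 0.499
```

>>> move_arm(
  moves=[
    [[0,0,-1],[0,0,0],0.5],
    [[0,0,-1],[0,0,0],0.5],
    [[0,0,-1],[0,0,0],0.5],
    [[0,0,-1],[0,0,0],0.5],
    [[0,0,-1],[0,0,0],0.2],
  ],
)

```text
clock: 23.75
position: [0.4399, -0.3562, 0.1598]
ee_rot: [0.748, 0.664, 0.0, 0.001]
ft_force: [0.6, -0.5, -0.2]
grip_width: 0.299
```

Run:
```python
from h import *
a=cv2.imread("pics/scene0.png").astype(int);im=camera("scene")[:,:,::-1];cv2.imwrite("pics/s10.png",im);b=im.astype(int)
def blobs(x):
    B,G,Rr=x[:,:,0],x[:,:,1],x[:,:,2]
    for n,m in(("blue",(B>110)&(Rr<90)),("brass",(Rr>150)&(G>100)&(B<75))):
        m=m.copy();m[:250]=0;m[345:]=0;m[:,:90]=0;m[:,230:]=0;ys,xs=np.where(m);print(n,len(xs),xs.mean().round(1),ys.mean().round(1),xs.min(),xs.max(),ys.min(),ys.max())
blobs(a);blobs(b)
w=camera("wrist")
tb=(w[:,:,2]>110)&(w[:,:,0]<90); ys,xs=np.where(tb[:330,250:420]);print("wrist blue",xs.mean()+250,xs.min()+250,xs.max()+250,ys.min(),ys.max())
i=camera_info("wrist");r=world("wrist",(318,250),.09,i);print(r)
for n,p in(("butt",[.4304,-.4231,.0994]),("ferr",[.4459,-.301,.063]),("tip",[.4519,-.2507,.0361])):print(n,proj("wrist",np.array(p),i))
d=np.abs(a-b).max(2);d[:190]=0
# crack block shift: dark crack pixels in scene
for x in(a,b):
    m=x[200:270,335:395].max(2)<50;ys,xs=np.where(m);print("crack",len(xs),xs.mean()+335,ys.mean()+200)
plan([.4394,-.3567,.2],tool(83.1))
```

```text
blue 320 145.8 289.5 117 179 281 302
brass 95 166.6 298.0 90 229 252 344
blue 317 146.5 289.6 118 180 281 302
brass 40 154.9 296.1 92 228 252 339
wrist blue 315.86532395049744 305 326 133 329
[ 0.43981823 -0.37005313  0.09      ]
butt [313.42452953 331.04139247]
ferr [314.53656294 135.23904945]
tip [314.49195644  53.75528514]
crack 11 362.09090909090907 231.72727272727272
crack 11 362.09090909090907 231.72727272727272
pos [ 0.4413 -0.3571  0.1617] f [ 0.5 -0.3 -0.4] g 0.202 t 23.85 q [ 0.92  0.25 -0.38  1.65  0.1   1.26  0.41]
axes
 [[ 0.118  0.993  0.004]
 [ 0.993 -0.118 -0.004]
 [-0.003  0.005 -1.   ]]
shift [ 0.   -0.07 -1.53] turn [0.3 0.2 0.1]
```

The brush is back within about 1–1.5 mm of its start in the scene image, and the cracked block has not moved. For the push I'll use open fingers as a two-point pusher in two legs: first to a point on the bay axis, clear of the sound block, then straight in. Moving behind the block.

>>> move_arm(
  moves=[
    [[0.95,0.42,-0.3],[0,0,0],0.5],
    [[0.95,0.42,0],[0,0,0],0.7],
    [[0.95,0.42,0],[0,0,0],0.7],
    [[0.95,0.42,0],[0,0,0],0.7],
    [[0.95,0.42,0],[0,0,0],0.7],
  ],
)

```text
clock: 24.48
position: [0.5061, -0.2437, 0.1652]
ee_rot: [0.748, 0.664, -0.0, -0.0]
ft_force: [-0.5, -1.1, -0.6]
grip_width: 0.699
```

>>> move_arm(
  moves=[
    [[0.95,0.42,0],[0,0,0],0.7],
    [[0.95,0.42,0],[0,0,0],0.7],
    [[0.95,0.42,0],[0,0,0],0.7],
    [[0.95,0.42,0],[0,0,0],0.7],
    [[0.95,0.42,0],[0,0,0],0.7],
  ],
)

```text
clock: 25.1
position: [0.5723, -0.1321, 0.1651]
ee_rot: [0.748, 0.664, -0.0, -0.0]
ft_force: [1.0, 0.2, -0.4]
grip_width: 0.698
```

>>> move_arm(
  moves=[
    [[0.95,0.42,0],[0,0,0],0.7],
    [[0.95,0.42,0],[0,0,0],0.7],
    [[0.95,0.42,0],[0,0,0],0.7],
    [[0.95,0.42,0],[0,0,0],0.7],
    [[0.95,0.42,0],[0,0,0],0.7],
  ],
)

```text
clock: 25.72
position: [0.6385, -0.0205, 0.1651]
ee_rot: [0.748, 0.664, -0.0, -0.0]
ft_force: [-0.5, 0.2, -0.6]
grip_width: 0.698
```

>>> move_arm(
  moves=[
    [[0.95,0.42,0],[0,0,0],0.7],
    [[0.95,0.42,0],[0,0,0],0.7],
    [[0.95,0.42,0],[0,0,0],0.7],
    [[0.95,0.42,0],[0,0,0],0.7],
    [[0,0,0],[0,0,-9.7],0.7],
  ],
)

```text
clock: 26.35
position: [0.6912, 0.0712, 0.1647]
ee_rot: [0.687, 0.727, 0.0, -0.001]
ft_force: [-0.4, -0.3, 0.6]
grip_width: 0.699
```

>>> move_arm(
  moves=[
    [[0,0,0],[0,0,-9.7],0.7],
    [[0,0,0],[0,0,-9.7],0.7],
    [[0,0,0],[0,0,-9.7],0.7],
    [[0,0,0],[0,0,-9.7],0.7],
    [[0,0,0],[0,0,-9.7],0.7],
  ],
)

```text
clock: 26.98
position: [0.6911, 0.0681, 0.165]
ee_rot: [0.328, 0.945, -0.0, -0.0]
ft_force: [0.0, 0.0, 0.5]
grip_width: 0.703
```

>>> move_arm(
  moves=[
    [[0,0,0],[0,0,-9.7],0.7],
    [[0,0,0],[0,0,-9.7],0.7],
    [[0,0,0],[0,0,0],0.7],
  ],
)

```text
clock: 27.35
position: [0.6911, 0.068, 0.1649]
ee_rot: [0.167, 0.986, 0.0, -0.0]
ft_force: [-0.1, -0.5, -0.7]
grip_width: 0.701
```

Run:
```python
from h import *
plan([.692,.0685,.02],tool(160.6))
plan([.692,.0685,-.036],tool(160.6))
```

```text
pos [0.6911 0.068  0.1649] f [-0.1 -0.5 -0.7] g 0.701 t 27.35 q [ 0.34  0.62 -0.8   1.25  0.43  1.44  0.82]
axes
 [[-0.944  0.33  -0.001]
 [ 0.33   0.944  0.   ]
 [ 0.001 -0.    -1.   ]]
shift [-0.03  0.03  5.8 ] turn [-0.  -0.   0.1]
pos [0.6911 0.068  0.1649] f [-0.1 -0.5 -0.7] g 0.701 t 27.35 q [ 0.34  0.62 -0.8   1.25  0.43  1.44  0.82]
axes
 [[-0.944  0.33  -0.001]
 [ 0.33   0.944  0.   ]
 [ 0.001 -0.    -1.   ]]
shift [-0.03  0.03  8.04] turn [-0.  -0.   0.1]
```

>>> move_arm(
  moves=[
    [[0,0,1],[0,0,0],0.7],
    [[0,0,1],[0,0,0],0.7],
    [[0,0,1],[0,0,0],0.7],
    [[0,0,1],[0,0,0],0.7],
    [[0,0,1],[0,0,0],0.7],
  ],
)

```text
clock: 27.98
position: [0.6912, 0.068, 0.0394]
ee_rot: [0.169, 0.986, -0.0, -0.0]
ft_force: [0.6, -0.1, -1.0]
grip_width: 0.698
```

>>> move_arm(
  moves=[
    [[0,0,1],[0,0,0],0.7],
    [[0,0,0.8],[0,0,0],0.7],
    [[0,0,0.5],[0,0,0],0.7],
    [[0,0,0.2],[0,0,0],0.7],
    [[0,0,0.2],[0,0,0],0.7],
  ],
)

```text
clock: 28.6
position: [0.6918, 0.0684, -0.0268]
ee_rot: [0.167, 0.986, 0.0, 0.001]
ft_force: [0.5, -0.4, -0.3]
grip_width: 0.697
```

Run:
```python
from h import *
plan([.692,.0685,-.036],tool(160.6))
# fingertip pixels in scene (silvery pads): project tool line down to bench, report image row where dark finger ends
o=get_obs();p=np.array(o["position"]);q=R.from_quat(o["ee_rot"])
im=camera("scene");cv2.imwrite("pics/s12.png",im[:,:,::-1])
for lat in(-.037,.037):
    for x in(-.011,.0,.011):
        print(lat,x,[(k,im[int(v),int(u)].tolist()) for k in range(-36,-72,-4) for u,v in [proj("scene",p+q.apply([x,lat,k/1000]))]])
```

```text
pos [ 0.6918  0.0684 -0.0268] f [ 0.5 -0.4 -0.3] g 0.697 t 28.6 q [ 0.32  0.79 -0.72  1.43  0.54  1.13  0.75]
axes
 [[-0.944  0.329  0.001]
 [ 0.329  0.944  0.   ]
 [-0.001  0.001 -1.   ]]
shift [-0.    0.01  0.37] turn [0.  0.1 0.2]
-0.037 -0.011 [(-36, [161, 117, 80]), (-40, [164, 119, 81]), (-44, [160, 118, 84]), (-48, [142, 124, 111]), (-52, [127, 124, 121]), (-56, [120, 119, 116]), (-60, [126, 124, 121]), (-64, [125, 123, 119]), (-68, [128, 126, 122])]
-0.037 0.0 [(-36, [153, 112, 76]), (-40, [151, 111, 74]), (-44, [108, 83, 62]), (-48, [56, 47, 42]), (-52, [39, 39, 41]), (-56, [36, 37, 38]), (-60, [38, 38, 40]), (-64, [32, 33, 34]), (-68, [30, 32, 32])]
-0.037 0.011 [(-36, [154, 112, 77]), (-40, [155, 113, 77]), (-44, [104, 79, 59]), (-48, [62, 55, 50]), (-52, [53, 50, 48]), (-56, [44, 45, 46]), (-60, [39, 39, 41]), (-64, [42, 41, 42]), (-68, [35, 36, 37])]
0.037 -0.011 [(-36, [124, 92, 63]), (-40, [97, 73, 50]), (-44, [98, 75, 51]), (-48, [102, 87, 72]), (-52, [105, 91, 79]), (-56, [91, 87, 82]), (-60, [92, 90, 88]), (-64, [69, 59, 51]), (-68, [65, 59, 56])]
0.037 0.0 [(-36, [81, 63, 48]), (-40, [41, 41, 39]), (-44, [37, 37, 36]), (-48, [36, 36, 36]), (-52, [40, 39, 39]), (-56, [39, 38, 38]), (-60, [35, 34, 34]), (-64, [40, 40, 39]), (-68, [37, 37, 36])]
0.037 0.011 [(-36, [66, 50, 38]), (-40, [30, 28, 25]), (-44, [26, 26, 25]), (-48, [25, 24, 23]), (-52, [28, 26, 26]), (-56, [26, 26, 25]), (-60, [25, 24, 25]), (-64, [26, 25, 25]), (-68, [25, 25, 26])]
```

>>> move_arm(
  moves=[
    [[0,0,0.2],[0,0,0],0.7],
    [[0,0,0.2],[0,0,0],0.7],
    [[0.4,0,0],[0,0,0],0.7],
    [[0.4,0,0],[0,0,0],0.7],
    [[0.3,0,0],[0,0,0],0.7],
  ],
)

```text
clock: 29.28
position: [0.6646, 0.0777, -0.037]
ee_rot: [0.167, 0.986, -0.0, 0.0]
ft_force: [1.6, -1.6, -0.2]
grip_width: 0.702
```

>>> move_arm(
  moves=[
    [[0.3,0,0],[0,0,0],0.7],
    [[0.4,0,0],[0,0,0],0.7],
    [[0.4,0,0],[0,0,0],0.7],
    [[0.4,0,0],[0,0,0],0.7],
    [[0.4,0,0],[0,0,0],0.7],
  ],
)

```text
clock: 29.9
position: [0.6201, 0.0931, -0.0371]
ee_rot: [0.167, 0.986, 0.0, 0.0]
ft_force: [2.7, -0.5, 2.0]
grip_width: 0.695
```

```bash
cat >> h.py <<'E'
def crack(out,p):
    "scene shot; find dark crack near crown guess p"
    im=camera("scene")[:,:,::-1];cv2.imwrite(out,im)
    u,v=proj("scene",np.array(p)).astype(int);c=im[v-30:v+30,u-30:u+30].max(2)
    ys,xs=np.where(c<50);print("pred",u,v,"dark",len(xs),xs.mean()+u-30 if len(xs) else 0,ys.mean()+v-30 if len(xs) else 0)
E
python3 - <<'E'
from h import *
plan([.4887,.1399,-.036],tool(160.6))
o=get_obs();p=np.array(o["position"]);crack("pics/s13.png",[p[0]-.0457,p[1]+.0161,.05])
for n in("scene",):print(proj("scene",p+[0,0,.2]))
E
```

```text
pos [ 0.6201  0.0931 -0.0371] f [ 2.7 -0.5  2. ] g 0.695 t 29.9 q [ 0.34  0.69 -0.75  1.63  0.53  1.04  0.66]
axes
 [[-0.944  0.329  0.001]
 [ 0.329  0.944 -0.   ]
 [-0.001  0.    -1.   ]]
shift [ 5.58  0.04 -0.05] turn [0.  0.  0.2]
pred 352 216 dark 1314 363.2435312024353 210.5745814307458
[367.94134759 185.15841483]
```

>>> move_arm(
  moves=[
    [[0.4,0,0],[0,0,0],0.7],
    [[0.4,0,0],[0,0,0],0.7],
    [[0.4,0,0],[0,0,0],0.7],
    [[0.4,0,0],[0,0,0],0.7],
    [[0.4,0,0],[0,0,0],0.7],
  ],
)

```text
clock: 30.58
position: [0.5726, 0.1095, -0.0373]
ee_rot: [0.167, 0.986, -0.0, 0.0]
ft_force: [1.7, -0.2, 0.8]
grip_width: 0.698
```

>>> move_arm(
  moves=[
    [[0.4,0,0],[0,0,0],0.7],
    [[0.4,0,0],[0,0,0],0.7],
    [[0.4,0,0],[0,0,0],0.7],
    [[0.4,0,0],[0,0,0],0.7],
    [[0.4,0,0],[0,0,0],0.7],
  ],
)

```text
clock: 31.2
position: [0.5254, 0.1259, -0.0373]
ee_rot: [0.167, 0.986, -0.0, 0.0]
ft_force: [2.1, -0.3, 0.8]
grip_width: 0.699
```

>>> move_arm(
  moves=[
    [[0.4,0,0],[0,0,0],0.7],
    [[0.4,0,0],[0,0,0],0.7],
    [[0.4,0,0],[0,0,0],0.7],
    [[0.3,0,0],[0,0,0],0.7],
    [[0,0,0],[0,0,0],0.7],
  ],
)

```text
clock: 31.82
position: [0.49, 0.1383, -0.0373]
ee_rot: [0.167, 0.986, -0.0, -0.0]
ft_force: [0.0, -1.1, 0.3]
grip_width: 0.695
```

>>> move_arm(
  moves=[
    [[-0.6,0,0],[0,0,0],0.7],
    [[-0.6,0,0],[0,0,0],0.7],
    [[0,0,-1],[0,0,0],0.7],
    [[0,0,-1],[0,0,0],0.7],
    [[0,0,-1],[0,0,0],0.7],
  ],
)

```text
clock: 32.45
position: [0.5201, 0.1277, 0.0385]
ee_rot: [0.167, 0.986, 0.0, -0.0]
ft_force: [-0.1, -0.2, 0.0]
grip_width: 0.697
```

>>> move_arm(
  moves=[
    [[0,0,-1],[0,0,0],0.7],
    [[0,0,-1],[0,0,0],0.7],
    [[0,0,-1],[0,0,9.6],0.7],
    [[0,0,0],[0,0,9.6],0.7],
    [[0,0,0],[0,0,9.6],0.7],
  ],
)

```text
clock: 33.08
position: [0.5203, 0.1277, 0.1132]
ee_rot: [0.41, 0.912, 0.0, 0.0]
ft_force: [-0.2, 0.9, -0.3]
grip_width: 0.698
```

>>> move_arm(
  moves=[
    [[0,0,0],[0,0,9.6],0.7],
    [[0,0,0],[0,0,9.6],0.7],
    [[0,0,0],[0,0,9.6],0.7],
    [[0,0,0],[0,0,9.6],0.7],
    [[0,0,0],[0,0,9.1],0.7],
  ],
)

```text
clock: 33.7
position: [0.52, 0.1278, 0.1129]
ee_rot: [0.742, 0.67, 0.0, -0.0]
ft_force: [-0.3, -0.2, -0.0]
grip_width: 0.703
```

Run:
```python
from h import *
# where is the block? segment pale wood in scene by difference from initial picture
im=camera("scene")[:,:,::-1];cv2.imwrite("pics/s14.png",im)
a=cv2.imread("pics/scene0.png").astype(int);b=im.astype(int)
i=camera_info("wrist");w=camera("wrist")[:,:,::-1];cv2.imwrite("pics/w14.png",w)
W=[.443,.156]
for n,x in(("scene",b),("wrist",w.astype(int))):
    u=proj(n,np.array([*W,.05]),i if n=="wrist" else None);print(n,"crown pred",u)
    uu,vv=u.astype(int);r=30 if n=="scene" else 90
    y0,x0=max(0,vv-r),max(0,uu-r);c=x[y0:vv+r,x0:uu+r]
    if c.size:
        ys,xs=np.where(c.max(2)<50);print(len(xs),xs.mean()+x0 if len(xs) else 0,ys.mean()+y0 if len(xs) else 0,(xs.min()+x0,xs.max()+x0,ys.min()+y0,ys.max()+y0) if len(xs) else 0)
tgt=np.array(W)-.0785*np.array([np.cos(np.radians(84.3)),np.sin(np.radians(84.3))]);print(tgt)
plan([*tgt,.09],tool(84.3))
```

```text
scene crown pred [321.27352857 188.12732754]
16 326.3125 168.4375 (np.int64(316), np.int64(332), np.int64(158), np.int64(199))
wrist crown pred [184.96113617 204.48566809]
477 184.8071278825996 199.73584905660377 (np.int64(148), np.int64(230), np.int64(137), np.int64(263))
[0.4352034  0.07788814]
pos [0.5199 0.1278 0.1129] f [-0.2 -0.4 -0.3] g 0.697 t 33.8 q [ 0.31  0.28 -0.73  1.77  0.2   1.17 -0.58]
axes
 [[ 0.099  0.995  0.   ]
 [ 0.995 -0.099  0.   ]
 [ 0.     0.    -1.   ]]
shift [-2.32 -3.18  0.91] turn [ 0. -0.  0.]
```

>>> move_arm(
  moves=[
    [[-0.58,-0.79,0],[0,0,0],0.7],
    [[-0.58,-0.79,0],[0,0,0],0.7],
    [[-0.58,-0.79,0],[0,0,0],0.7],
    [[-0.58,-0.8,0],[0,0,0],0.7],
    [[0,0,1],[0,0,0],0.7],
  ],
)

```text
clock: 34.42
position: [0.4356, 0.0768, 0.089]
ee_rot: [0.739, 0.673, 0.001, 0.002]
ft_force: [0.0, -0.7, 0.1]
grip_width: 0.7
```

>>> move_arm(
  moves=[
    [[0,0,1],[0,0,0],0.7],
    [[0,0,1],[0,0,0],0.7],
    [[0,0,1],[0,0,0],0.7],
    [[0,0,1],[0,0,0],0.7],
    [[0,0,0.6],[0,0,0],0.7],
  ],
)

```text
clock: 35.05
position: [0.4346, 0.078, -0.0283]
ee_rot: [0.739, 0.673, -0.0, -0.0]
ft_force: [-1.0, -0.7, 0.0]
grip_width: 0.704
```

>>> move_arm(
  moves=[
    [[0,0,0.2],[0,0,0],0.7],
    [[0,0,0.2],[0,0,0],0.7],
  ],
)

```text
clock: 35.3
position: [0.4352, 0.0781, -0.0369]
ee_rot: [0.74, 0.673, 0.0, 0.0]
ft_force: [0.5, 0.1, 0.1]
grip_width: 0.7
```

Run:
```python
from h import *
# final: block centre slightly past bay centre
d=np.array([np.cos(np.radians(84.3)),np.sin(np.radians(84.3))])
print(np.array([.4655,.378])-.0485*d); plan([*(np.array([.4655,.378])-.0485*d),-.037],tool(84.3))
i=camera_info("wrist");w=camera("wrist")[:,:,::-1];u=proj("wrist",np.array([.443,.156,.05]),i);print(u)
ys,xs=np.where(w[:220,180:460].max(2)<50);print(len(xs),xs.mean()+180,ys.mean(),xs.min()+180,xs.max()+180,ys.min(),ys.max())
```

```text
[0.46068299 0.3297398 ]
pos [ 0.4352  0.0781 -0.0369] f [0.5 0.1 0.1] g 0.7 t 35.3 q [ 0.36  0.3  -0.69  2.12  0.26  0.81 -0.59]
axes
 [[ 0.095  0.995  0.001]
 [ 0.995 -0.095  0.   ]
 [ 0.     0.001 -1.   ]]
shift [10.12  0.06  0.  ] turn [ 0.1 -0.   0.2]
[320.14458049 115.59258851]
5399 317.88646045563996 116.76310427857011 243 397 0 219
```

>>> move_arm(
  moves=[
    [[0.4,0.01,0],[0,0,0],0.7],
    [[0.4,0.01,0],[0,0,0],0.7],
    [[0.4,0.01,0],[0,0,0],0.7],
    [[0.4,0.01,0],[0,0,0],0.7],
    [[0.4,0.01,0],[0,0,0],0.7],
  ],
)

```text
clock: 35.98
position: [0.4407, 0.1281, -0.0372]
ee_rot: [0.74, 0.672, -0.0, 0.0]
ft_force: [-1.3, -3.1, 2.5]
grip_width: 0.703
```

>>> move_arm(
  moves=[
    [[0.4,0,0],[0,0,0],0.7],
    [[0.4,0,0],[0,0,0],0.7],
    [[0.4,0,0],[0,0,0],0.7],
    [[0.4,0,0],[0,0,0],0.7],
    [[0.4,0,0],[0,0,0],0.7],
  ],
)

```text
clock: 36.6
position: [0.4454, 0.1781, -0.0373]
ee_rot: [0.74, 0.672, -0.0, 0.0]
ft_force: [-0.9, -4.1, 3.4]
grip_width: 0.697
```

>>> move_arm(
  moves=[
    [[0.4,0,0],[0,0,0],0.7],
    [[0.4,0,0],[0,0,0],0.7],
    [[0.4,0,0],[0,0,0],0.7],
    [[0.4,0,0],[0,0,0],0.7],
    [[0.4,0,0],[0,0,0],0.7],
  ],
)

```text
clock: 37.22
position: [0.4502, 0.2279, -0.0373]
ee_rot: [0.74, 0.672, -0.0, 0.0]
ft_force: [0.6, -3.1, 3.1]
grip_width: 0.699
```

Run:
```python
from h import *
plan([.46068,.3297,-.037],tool(84.3))
i=camera_info("wrist");w=camera("wrist")[:,:,::-1];cv2.imwrite("pics/w15.png",w)
print(proj("wrist",np.array([.4655,.378,.0])-[.007,.07,0],i))
# red walls: inside edges at wall-top height for rows
hsv=cv2.cvtColor(w,cv2.COLOR_BGR2HSV);m=((hsv[:,:,0]<6)|(hsv[:,:,0]>174))&(hsv[:,:,1]>150)&(hsv[:,:,2]>60)
for r in range(0,240,20):
    c=np.where(m[r])[0];g=np.split(c,np.where(np.diff(c)>5)[0]+1) if len(c) else [];print(r,[(int(x[0]),int(x[-1])) for x in g if len(x)>4])
```

```text
pos [ 0.4502  0.2279 -0.0373] f [ 0.6 -3.1  3.1] g 0.699 t 37.225 q [ 0.06  0.43 -0.71  1.96  0.36  0.87 -0.93]
axes
 [[ 0.096  0.995  0.   ]
 [ 0.995 -0.096 -0.   ]
 [-0.     0.    -1.   ]]
shift [ 4.09  0.02 -0.01] turn [0.  0.  0.2]
[320.0208899  100.36077339]
0 [(10, 95), (551, 638)]
20 [(14, 98), (548, 633)]
40 [(18, 101), (544, 629)]
60 [(22, 104), (541, 624)]
80 [(26, 106), (538, 620)]
100 [(30, 109), (535, 615)]
120 [(564, 607)]
140 []
160 []
180 []
200 []
220 []
```

The wrist view shows the bay walls symmetric about the tool (mid u≈322), so the push is well aligned. Continuing.

>>> move_arm(
  moves=[
    [[0.4,0,0],[0,0,0],0.7],
    [[0.4,0,0],[0,0,0],0.7],
    [[0.4,0,0],[0,0,0],0.7],
    [[0.4,0,0],[0,0,0],0.7],
    [[0.4,0,0],[0,0,0],0.7],
  ],
)

```text
clock: 37.9
position: [0.455, 0.2778, -0.0374]
ee_rot: [0.74, 0.672, -0.0, -0.0]
ft_force: [-1.1, -2.7, 0.1]
grip_width: 0.7
```

>>> move_arm(
  moves=[
    [[0.4,0,0],[0,0,0],0.7],
    [[0.4,0,0],[0,0,0],0.7],
    [[0.4,0,0],[0,0,0],0.7],
    [[0.4,0,0],[0,0,0],0.7],
    [[0.4,0,0],[0,0,0],0.7],
  ],
)

```text
clock: 38.52
position: [0.4599, 0.3275, -0.0373]
ee_rot: [0.74, 0.672, 0.0, 0.0]
ft_force: [0.5, -1.4, 1.4]
grip_width: 0.701
```

>>> move_arm(
  moves=[
    [[0,0,0],[0,0,0],0.7],
    [[-0.6,0,0],[0,0,0],0.7],
    [[-0.8,0,0],[0,0,0],0.7],
    [[0,0,-1],[0,0,0],0.7],
    [[0,0,-1],[0,0,0],0.7],
  ],
)

```text
clock: 39.15
position: [0.4564, 0.29, 0.0131]
ee_rot: [0.741, 0.672, -0.001, 0.0]
ft_force: [0.5, -0.2, 0.1]
grip_width: 0.703
```

>>> move_arm(
  moves=[
    [[0,0,-1],[0,0,0],0.7],
    [[0,0,-1],[0,0,0],0.7],
    [[0,0,-1],[0,0,0],0.7],
    [[-1,0,-1],[0,0,0],0.7],
    [[-1,0,-1],[0,0,0],0.7],
  ],
)

```text
clock: 39.78
position: [0.4513, 0.2403, 0.1382]
ee_rot: [0.74, 0.672, -0.0, 0.0]
ft_force: [1.1, 0.9, -0.1]
grip_width: 0.703
```

>>> move_arm(
  moves=[
    [[-1,0,-1],[0,0,0],0.7],
    [[-1,0,-1],[0,0,0],0.7],
    [[-1,0,0],[0,0,0],0.7],
    [[-1,0,0],[0,0,0],0.7],
    [[0,0,0],[0,0,0],0.7],
  ],
)

```text
clock: 40.4
position: [0.4419, 0.1396, 0.1875]
ee_rot: [0.742, 0.671, -0.0, 0.001]
ft_force: [-0.3, -0.1, 1.3]
grip_width: 0.696
```

Run:
```python
from h import *
plan([.46,.33,0],tool(84.3))
ims={}
for n in("scene","top"):
    im=camera(n)[:,:,::-1];cv2.imwrite(f"pics/end_{n}.png",im);ims[n]=im
s=ims["scene"]
c=s[135:200,330:430];ys,xs=np.where(c.max(2)<55);print("crack scene",len(xs),xs.mean()+330,ys.mean()+135,"->",world("scene",(xs.mean()+330,ys.mean()+135),.048))
# wood-coloured circle in bay, top view
t=ims["top"];hsv=cv2.cvtColor(t,cv2.COLOR_BGR2HSV)[255:320,145:212];m=((hsv[:,:,1]>70)&(hsv[:,:,0]>7)&(hsv[:,:,0]<25)).astype(np.uint8)
n,l,st,ce=cv2.connectedComponentsWithStats(m)
for k in range(1,n):
    if st[k,4]>100:print(st[k],ce[k]+[145,255],world("top",ce[k]+[145,255],.035))
# changes elsewhere vs start
for n in("scene","top"):
    a=cv2.imread(f"pics/{n}0.png");d=(cv2.absdiff(cv2.GaussianBlur(a,(5,5),0),cv2.GaussianBlur(ims[n],(5,5),0)).max(2)>35).astype(np.uint8)
    k,l,st,ce=cv2.connectedComponentsWithStats(d);print(n,[(st[j].tolist()) for j in range(1,k) if st[j,4]>25])
```

```text
pos [0.4419 0.1396 0.1875] f [-0.3 -0.1  1.3] g 0.696 t 40.4 q [ 0.32  0.02 -0.72  1.84  0.01  1.29 -0.51]
axes
 [[ 0.101  0.995  0.   ]
 [ 0.995 -0.101 -0.002]
 [-0.002  0.001 -1.   ]]
shift [ 7.66 -0.05  7.49] turn [ 0.   0.1 -0.1]
crack scene 9 376.0 159.33333333333334 -> [0.46798043 0.36453016 0.048     ]
[ 43   0  24  29 151] [207.26490066 266.56953642] [0.51285068 0.29214321 0.035     ]
[ 11  13  40  37 971] [173.92893924 283.73120494] [0.47000516 0.37763659 0.035     ]
[  0  58  31   7 131] [159.27480916 316.95419847] [0.38609744 0.41434743 0.035     ]
scene [[72, 0, 61, 91, 2141], [129, 0, 17, 9, 80], [297, 0, 40, 43, 616], [318, 0, 9, 5, 31], [148, 15, 9, 30, 62], [331, 26, 6, 8, 45], [275, 41, 155, 92, 5365], [142, 65, 43, 43, 880], [102, 72, 10, 21, 140], [113, 85, 9, 14, 65], [127, 90, 23, 51, 493], [107, 95, 16, 34, 183], [155, 109, 18, 15, 122], [251, 113, 22, 9, 50], [63, 118, 254, 170, 6041], [209, 127, 19, 8, 46], [360, 127, 89, 55, 1498], [387, 139, 22, 4, 42], [387, 145, 12, 3, 29], [344, 219, 36, 26, 576], [372, 230, 18, 25, 155]]
top [[277, 210, 20, 12, 141], [258, 212, 17, 30, 215], [275, 221, 26, 18, 293], [40, 258, 100, 67, 3679], [155, 266, 38, 31, 524], [243, 267, 5, 8, 29], [238, 268, 25, 53, 522], [144, 272, 11, 28, 230], [174, 278, 314, 202, 18887], [45, 311, 136, 169, 8271], [152, 310, 15, 4, 37], [197, 334, 11, 6, 30], [211, 391, 6, 12, 35], [118, 406, 99, 26, 1619], [585, 411, 55, 44, 1439], [287, 424, 10, 13, 82]]
```

```bash
python3 -c "
from workcell import *
print(hand_in())"
```

```text
the job is handed in; nothing more can be done
None
```

The job is done in the order asked, and I handed it in at about 40 s of the 72 s allowed.

- **Grasp:** My first grasp closed on nothing, with the brush untouched in its rest. The real finger ends lie about 43 mm behind the reported TCP; I corrected for that, and the second grasp held.
- **Dip:** The bristle tip went about 35 mm below the pot rim. The picture showed all the bristles inside, and no contact force registered.
- **Dab:** I touched the cracked crown at about (0.618, 0.095), near its middle, with about 7 N. The block did not move in the camera image.
- **Brush back in rest:** I lowered it until it pressed about 8 N on the saddles and released. In the scene camera it lies within about 1–1.5 mm of where it started.
- **Slide:** I pushed the block in two legs with the open fingers; the readings during the push stayed around 5 N or less. It ended centred at about (0.470, 0.378), against a bay centre of (0.465, 0.375). That leaves at least 15 mm to the walls and to the mouth.

Comparing the start and end images numerically showed no change at the pot, cup, sound blocks, rest or bystanders. The differences were only at the old and new block positions and where the arm and its shadow are.

**Disagreements and gaps:**
- A rough crack fix in the scene camera (9 pixels) put the block about 13 mm nearer the mouth than the top view did. That would still be inside, and I trusted the top view because the push distance agrees with it.
- The picture limit was reached, so I checked the final state only by numbers, not by eye.

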